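Square a knife-handle blank into the jig corner under the chip guard

ROBOT

A 6-joint arm with a two-finger parallel gripper is mounted at the origin on the work surface. World frame = base frame: x ahead of the robot, y to its left, z up, the work surface at z = 0. Lengths are in mm, angles in rad, forces in N, time in s.
With the tool pointing down it reaches from about 300 to 775 mm from the base axis. Payload 14.6 kg.
Tool frame: the origin (TCP) lies midway between the tips of the shut fingers; the grasp point (between the pads) lies 19 mm behind it; y points along the fingers, x is the direction in which the jaws open and shut, and the axes are right-handed (so a half turn about y gives the same grasp; the last joint's range is limited). The gripper opens to 94 mm and grips with 3 to 60 N. Pads are 16 mm wide; open, the fingers measure 119 mm over their backs; the gripper's body (75 mm by 177 mm) begins 78 mm behind the grasp point.
Start: joints at [-1.412, 0.3, 1.521, -0, 1.321, -0.067], TCP at [123.131, -536.03, 205.446] pointing down, gripper open.
Joint ranges: [-3.03, 3.03], [-0.79, 2.21], [0.23, 2.52], [-1.04, 4.18], [0, 3.07], [-2.55, 2.55]. Speed limits (rad/s): [2.22, 2.22, 2.57, 3.14, 3.14, 3.14].

INTERFACE

Orientations are given as [roll, pitch, yaw] about the fixed x, y, z axes, in that order (R = Rz(yaw) Ry(pitch) Rx(roll)).
In Python, from cell import manip gives the robot as it stands.
- The arm moves only by the tool servo_tool, never from a script. Its argument "commands" is a list of rows, each an object with "dp": the shift along the tool's x, y, z in mm, a list of three; "turn": the turn, a rotation vector about the tool's x, y, z in degrees, a list of three. A call has 1 to 5 rows; each row is the pose to reach, as a shift and turn from the pose measured when the call began, along the tool's axes at that moment; what a row does not reach only later rows make up. A row lasts 1/12 s, in which the tool goes at most 41.7 mm and 7.16 degrees, less where a joint would pass 70% of its speed; a pose out of reach is approached as far as the arm can. A call with a gripper value outside its range is refused whole. "grip" is the gripper command: -1 is fully open, 1 is shut, values between are in proportion, set as the call begins (left out, the last holds). The fingers move at their own pace and stop on an object; "force" is the grip in N (left out, the last holds). Time passes only in rows, so rows that repeat a pose let the fingers close. It gives the time, the measured TCP pose, the force and the opening at its end, in the units of the state.
- manip.read_state(): the state, without advancing time (a new reading comes with each control period).
- manip.camera(name): name is "side" or "top"; returns a dict with "img" (400x640x3 uint8, red, green, blue), "depth" (400x640 float32, mm along the optical axis (not along the pixel's ray), 0 where there is no reading), "K" (3x3 intrinsics, pixels), "k1" (the pictures are not rectified: a ray, as slopes to the right and down, at radius r is drawn at 1 + k1 r^2 times it, then the intrinsics apply), "R" (3x3) and "t" (3): a world point X has camera coordinates R X + t. Camera axes: x right, y down, z forward; pixel columns grow to the right and rows downward; lengths in mm; the calibration is good to about 2 mm. A picture is of the moment at which its call begins.
- manip.sign_off(): hands the job in, once; it reports no verdict.
The state is a dict: "clock": time; "joints": joint angles; "qd": joint speeds; "effort": joint torques, N m; "eef_pos": TCP position; "eef_rot": TCP orientation; "wrist_force": force on the tool from outside, world axes, zero at the start; "moment": the same for the moment, N m; "finger_gap": finger opening in mm.
Only numpy, scipy, OpenCV 4.12 (cv2) and the standard library are available. Lean on these libraries where they do the work, as an engineer would, in place of code of your own. Each camera call takes 0.05 s, during which the arm holds its last target.

TASK

Lay the longer of the two loose handle blanks flat on the jig's plywood deck, then push it under the clear guard into the corner, so that its long side is square and flush against the long fence and its end is flush against the short end stop. Press it firmly home by feel, without ramming it or leaning on the guard, then let go and leave it there; leave the other things on the bench where they are.

Things in the scene. Friction and masses are not known exactly. Their poses are not given: they have to be found in the camera images.
- long_blank: The longer handle blank: a loose brown horn block 130 x 44 x 34 mm (its x, y, z), about 0.16 kg, with two small brass dots on top. Origin at the centre of its underside; x along its length, z up. Ends may be swapped; it stays on the same underside.
- short_blank: A shorter block of the same material and look, 90 x 38 x 34 mm; not needed. Origin at the centre of its underside, x along its length.
- jig: The squaring jig, fixed to the bench: plywood deck 12 mm thick, from x = -140 to +100 and y = -130 to +130 mm in its own frame. Origin on the deck's underside; jig x runs from the open side to the long fence, jig -y towards the end stop, z up. The -x and +y sides are open.
- fence: The long fence: a rigid dark steel bar on the jig, frame as the jig's. 24 mm high above the deck, 240 mm long (jig y = -120 to +120 mm), inner face at jig x = +70 mm. A blank pushed endways along it off its middle line can rub and wedge on it.
- stop: The short end stop: a rigid dark steel bar on the jig, frame as the jig's. 24 mm high above the deck, inner face at jig y = -90 mm, only 50 mm long, jig x = +20 to +70 mm.
- corner (a point): The corner of the jig, on the deck's top surface, where the inner faces of fence and end stop meet: (70, -90, 12) mm in the jig's frame, axes as the jig's. Seated, the long blank lies along jig y with its origin at x = -22, y = +65, z = 0 mm from here.
- guard: The clear plastic chip guard, a fixed level plate over the corner, frame as the jig's. Underside 88 mm above the deck, 5 mm thick (8 mm at its aluminium lip); covers jig x = +6 to +100 and y = -125 to +125 mm. Carried by two 12 mm posts behind the fence, at jig x = 96, y = -100 and +100 mm; open below at the -x side and both ends.
- guard_lip (a point): The middle of the lower -x edge of the guard: (6, 0, 100) mm in the jig's frame. It overhangs the -x face of the seated blank by 20 mm, so the blank is reached only by a tool tilted about 25 to 45 degrees from vertical, fingertips pointing towards the fence.
- knife: A finished knife lying flat, handle 115 x 24 x 16 mm with a 100 mm blade along its +x; leave alone. Origin under the handle's centre.
- glue_jar: A closed glue jar, 60 mm across, 85 mm high; leave alone. Origin at the centre of its underside.
- mug: A white mug, 80 mm across, 90 mm high; leave alone. Origin at the centre of its underside.

How it is judged:
By the outcome, as a careful person would: the job done as asked, in the order asked, and still so for the second after the job is handed in, with the robot touching nothing.
It also fails if it takes over 72 s, if anything falls off the work surface, if the arm or the gripper's body presses on something with over 40 N, if the wrist force passes 120 N, or if a joint passes its speed limit or range.

## Working session

There is one attempt and no reset: what is moved stays moved. The work goes in short steps, Python scripts to look and compute and a tool call to move; the robot and the scene stay as the last step left them, time stands still between calls to the robot, and variables do not carry over. Pictures are saved under pics/ and viewed, and the job is handed in when it is done.

Besides the shell and the picture viewer there is one more tool, called after "Call:" by a JSON object that holds its "name" and its "arguments". servo_tool: Moves the arm, as the interface text tells. Its arguments: {"type":"object","properties":{"commands":{"type":"array","items":{"type":"object","properties":{"dp":{"type":"array","items":{"type":"number"}},"turn":{"type":"array","items":{"type":"number"}}}}},"grip":{"type":"number"},"force":{"type":"number"}},"required":["commands"]}

```bash
ls; mkdir -p pics
cat > h.py <<'E'
import numpy as np, cv2, pickle
from cell import manip
def snap(n,tag):
    c=manip.camera(n); cv2.imwrite(f'pics/{tag}.png',c['img'][:,:,::-1]); pickle.dump(c,open(f'{tag}.pkl','wb')); return c
def und(c,uv):
    uv=np.asarray(uv,float).reshape(-1,2); K=c['K']
    return cv2.undistortPoints(uv.reshape(-1,1,2),K,np.array([c['k1'],0,0,0.])).reshape(-1,2)
def toplane(c,uv,z):
    n=und(c,uv); d=np.c_[n,np.ones(len(n))]@c['R']; o=-c['R'].T@c['t']
    return o+d*((z-o[2])/d[:,2])[:,None]
def dep(c,uv):
    uv=np.asarray(uv).reshape(-1,2); n=und(c,uv)
    z=np.array([c['depth'][int(v),int(u)] for u,v in uv])
    return (np.c_[n,np.ones(len(n))]*z[:,None]-c['t'])@c['R']
def proj(c,X):
    X=np.asarray(X,float).reshape(-1,3)
    return cv2.projectPoints(X,cv2.Rodrigues(c['R'])[0],np.array(c['t'],float),c['K'],np.array([c['k1'],0,0,0.]))[0].reshape(-1,2)
E
python3 - <<'E'
from h import *
for n in('side','top'):
    c=snap(n,n+'0'); print(n,c['K'],c['k1'],c['R'],c['t'],-c['R'].T@c['t'])
print(manip.read_state())
E
```

```text
pics
side [[363.38772833   0.         320.42763204]
 [  0.         363.38772833 207.2912512 ]
 [  0.           0.           1.        ]] -0.05602004547767671 [[ 0.87861345 -0.47730405 -0.01480719]
 [-0.32791261 -0.58049446 -0.74531839]
 [ 0.34714799  0.65970223 -0.66654425]] [-610.59551004  189.23326697  733.54029313] [ 343.88235949 -665.50901395  620.93489437]
top [[392.98645042   0.         329.03170478]
 [  0.         392.98645042 201.64552023]
 [  0.           0.           1.        ]] -0.08549791468864534 [[ 0.00659579 -0.99994461 -0.00820233]
 [-0.98633888 -0.00515547 -0.16464823]
 [ 0.16459682  0.00917626 -0.98631825]] [-142.49760046  613.90051419  903.888339  ] [ 457.67668286 -147.61907442  991.43038064]
{'clock': 0.1, 'joints': array([-1.41162391e+00,  3.00429252e-01,  1.52151156e+00, -2.93924263e-05,
        1.32070473e+00, -6.66032281e-02]), 'qd': array([ 0.00221134, -0.00249063, -0.00170903,  0.00083662,  0.00075154,
        0.00058789]), 'effort': array([ 1.94204833e-03, -5.32638359e+01, -3.53283656e+01,  7.09301513e-02,
        2.34563492e-02, -6.66594178e-05]), 'eef_pos': array([ 123.07485941, -535.8116133 ,  204.93869461]), 'eef_rot': array([-1.57075466e+00,  1.05244522e-03, -1.34501337e+00]), 'wrist_force': array([-0.21074039,  0.31966195, -0.47287542]), 'moment': array([ 0.04123995, -0.05812697,  0.01018405]), 'finger_gap': 94.01040218429084}
```

View pics/side0.png

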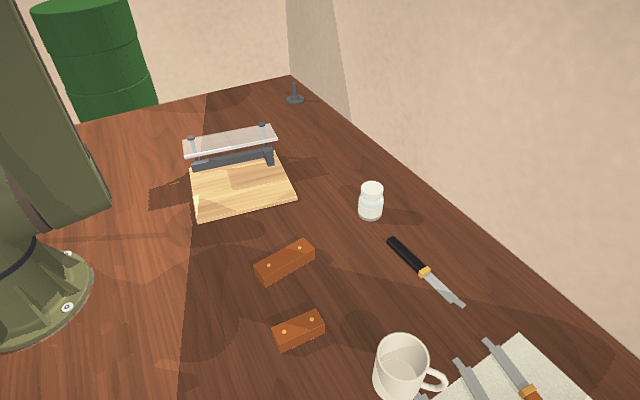

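View pics/top0.png

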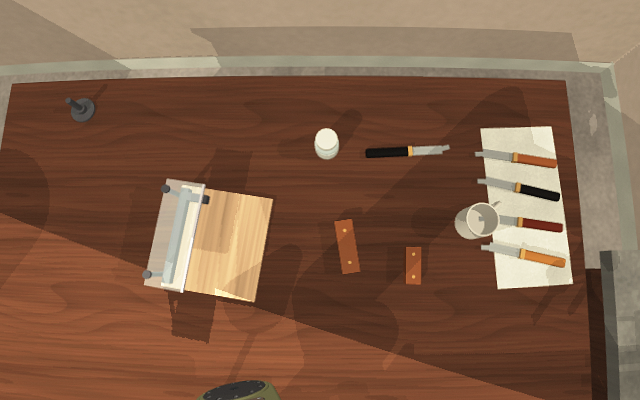

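Run:
```python
from h import *
for n,(x0,y0,x1,y1) in {'side':(170,110,350,360),'top':(130,165,440,315)}.items():
    im=cv2.imread(f'pics/{n}0.png')[y0:y1,x0:x1]
    f=min(800/im.shape[1],600/im.shape[0]); cv2.imwrite(f'pics/{n}_crop.png',cv2.resize(im,None,fx=f,fy=f,interpolation=cv2.INTER_CUBIC)); print(f)
c=pickle.load(open('top0.pkl','rb'))
hsv=cv2.cvtColor(c['img'],cv2.COLOR_RGB2HSV)
for p in[(340,240),(412,265),(345,300),(390,200),(230,260)]: print(p,hsv[p[1],p[0]],dep(c,p))
s=pickle.load(open('side0.pkl','rb'));hs=cv2.cvtColor(s['img'],cv2.COLOR_RGB2HSV)
for p in[(285,255),(290,268),(300,326),(260,300),(250,200)]: print(p,hs[p[1],p[0]],dep(s,p))
```

```text
2.4
2.5806451612903225
(340, 240) [ 10 177 157] [[ 522.92274854 -165.98297177   35.47641935]]
(412, 265) [ 10 176 145] [[ 463.35287328 -340.3441132    33.0685706 ]]
(345, 300) [ 10 152  82] [[ 377.19189026 -179.45746456   -1.09487058]]
(390, 200) [  9 152  92] [[ 627.81674365 -294.20176015    2.32295757]]
(230, 260) [ 20  94 245] [[472.56913177 106.58029106  13.62167591]]
(285, 255) [ 12 179 154] [[ 512.48537641 -178.82446157   31.41047078]]
(290, 268) [ 12 166 154] [[ 511.5704755  -203.15387      14.72287647]]
(300, 326) [ 12 172 145] [[ 466.28428852 -345.47216469   33.17230652]]
(260, 300) [ 11 123 106] [[ 4.28189908e+02 -2.36896503e+02  2.93832580e-01]]
(250, 200) [ 18  98 234] [[515.94143219  52.51763859  11.34961493]]
```

View pics/side_crop.png

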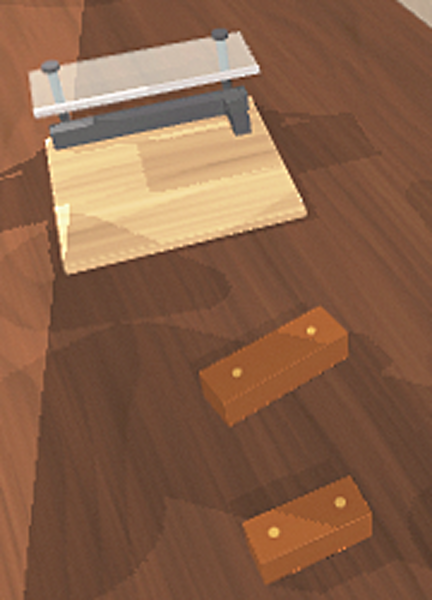

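View pics/top_crop.png

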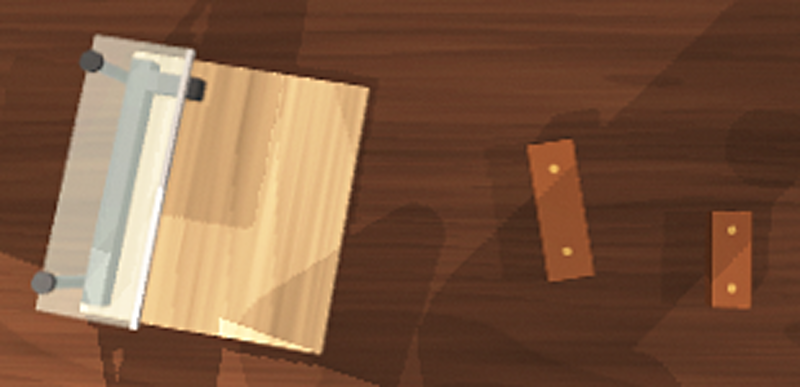

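```bash
cat > meas.py <<'E'
from h import *
def blobs(c,lo,hi,box,amin=80):
    hs=cv2.cvtColor(c['img'],cv2.COLOR_RGB2HSV); m=cv2.inRange(hs,lo,hi)
    b=np.zeros_like(m);x0,y0,x1,y1=box;b[y0:y1,x0:x1]=m[y0:y1,x0:x1]
    b=cv2.morphologyEx(b,cv2.MORPH_CLOSE,np.ones((3,3)))
    cs=cv2.findContours(b,cv2.RETR_EXTERNAL,cv2.CHAIN_APPROX_NONE)[0]
    return [k for k in cs if cv2.contourArea(k)>amin]
def rect_on_plane(c,k,z):
    P=toplane(c,k.reshape(-1,2),z)[:,:2].astype(np.float32)
    return cv2.minAreaRect(P)
E
python3 - <<'E'
from meas import *
T=pickle.load(open('top0.pkl','rb'));S=pickle.load(open('side0.pkl','rb'))
for k in blobs(T,(5,165,100),(16,255,255),(315,200,440,300)):
    r=rect_on_plane(T,k,34); print('top rect',r, cv2.contourArea(k)); print(np.round(toplane(T,cv2.boxPoints(cv2.minAreaRect(k)),34),1).tolist())
# brass dots
def dots(c,box):
    hs=cv2.cvtColor(c['img'],cv2.COLOR_RGB2HSV).astype(int);x0,y0,x1,y1=box
    g=hs[y0:y1,x0:x1]; m=((g[...,0]>=15)&(g[...,0]<30)&(g[...,2]>140)).astype(np.uint8)
    n,l,st,ce=cv2.connectedComponentsWithStats(m)
    return [(ce[i]+[x0,y0]).round(2).tolist()+[int(st[i,4])] for i in range(1,n)]
print(dots(T,(325,215,430,290)));print(dots(S,(250,235,330,355)))
for n,c,box,z in(('T',T,(140,170,280,310),12),('S',S,(180,150,305,230),12)):
    hs=cv2.cvtColor(c['img'],cv2.COLOR_RGB2HSV)
    ks=blobs(c,(14,50,150),(28,160,255),box)
    for k in ks:
        print(n,cv2.contourArea(k),cv2.approxPolyDP(k,3,True).reshape(-1,2).tolist())
        v=c['img'].copy();cv2.drawContours(v,ks,-1,(255,0,0),1)
    x0,y0,x1,y1=box;cv2.imwrite(f'pics/d{n}.png',cv2.resize(v[y0:y1,x0:x1,::-1],None,fx=4,fy=4,interpolation=0))
E
```

```text
top rect ((462.4253234863281, -343.9011535644531), (36.692569732666016, 89.46871185302734), 88.77970123291016) 543.5
[[506.7, -326.5, 34.0], [506.8, -363.2, 34.0], [418.1, -360.9, 34.0], [418.1, -324.7, 34.0]]
top rect ((509.0357360839844, -182.15904235839844), (129.86227416992188, 46.00990295410156), 9.004164695739746) 936.5
[[569.2, -149.0, 34.0], [576.9, -194.7, 34.0], [448.7, -215.0, 34.0], [441.3, -170.2, 34.0]]
[[344.2, 230.0, 10], [413.0, 253.71, 7], [349.33, 261.89, 9], [413.0, 276.2, 10]]
[[299.33, 247.11, 9], [268.38, 264.62, 13], [311.25, 318.62, 16], [283.88, 331.41, 17]]
T 161.5 [[144, 281], [147, 285], [179, 291], [161, 286], [161, 277]]
T 1084.0 [[163, 193], [153, 239], [160, 244], [151, 248], [147, 269], [162, 270], [177, 198]]
T 7133.0 [[205, 188], [203, 193], [210, 199], [208, 204], [201, 204], [184, 289], [254, 301], [272, 199]]
T 142.0 [[166, 180], [178, 191], [188, 182], [192, 186], [201, 184]]
S 4673.5 [[274, 150], [273, 166], [260, 158], [197, 172], [190, 167], [197, 223], [297, 199]]
```

```bash
python3 -c "
import cv2,numpy as np
a=cv2.imread('pics/dT.png');b=cv2.imread('pics/dS.png');print(a.shape,b.shape)"
```

```text
(560, 560, 3) (320, 500, 3)
```

View pics/dT.png

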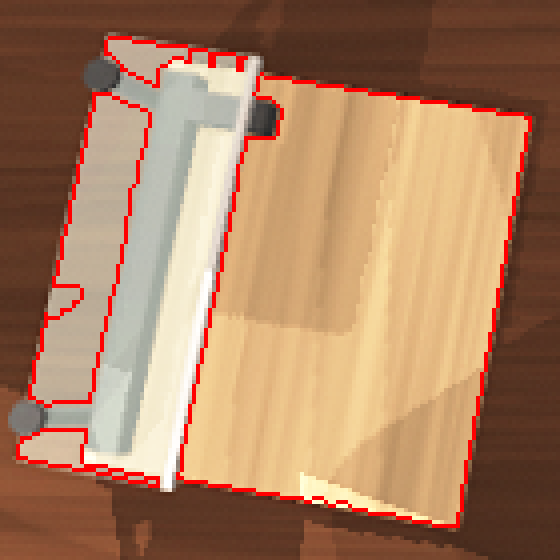

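View pics/dS.png

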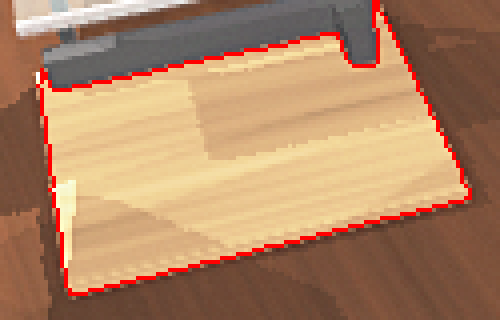

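Run:
```python
from meas import *
T=pickle.load(open('top0.pkl','rb'));S=pickle.load(open('side0.pkl','rb'))
def tri(a,b):
    na,nb=und(T,a)[0],und(S,b)[0]
    X=cv2.triangulatePoints(np.c_[T['R'],T['t']],np.c_[S['R'],S['t']],na.reshape(2,1),nb.reshape(2,1)); X=(X[:3]/X[3]).ravel()
    return X, np.linalg.norm(proj(T,X)-a), np.linalg.norm(proj(S,X)-b)
A=tri([344.2,230],[299.33,247.11]);B=tri([349.33,261.89],[268.38,264.62]);print('dots',A,B,(A[0]+B[0])/2,np.degrees(np.arctan2(*(A[0]-B[0])[[1,0]])))
# plane-cast dots
print(toplane(T,[[344.2,230],[349.33,261.89]],34),toplane(S,[[299.33,247.11],[268.38,264.62]],34))
def edge(c,k,p,q,z,tol=2.5):
    p,q=np.array(p,float),np.array(q,float);L=np.linalg.norm(q-p);d=(q-p)/L
    K=k.reshape(-1,2).astype(float);s=(K-p)@d;e=np.abs((K-p)@[-d[1],d[0]])
    K=K[(s>4)&(s<L-4)&(e<tol)]
    W=toplane(c,K,z)[:,:2].astype(np.float32);f=cv2.fitLine(W,cv2.DIST_HUBER,0,.1,.01).ravel()
    return f,len(K)
def rep(n,r):
    f,m=r;a=np.degrees(np.arctan2(f[1],f[0]));print(n,'ang',round(a%180,2),'pt',f[2:],m)
kT=max(blobs(T,(14,50,150),(28,160,255),(140,170,280,310)),key=cv2.contourArea)
kS=max(blobs(S,(14,50,150),(28,160,255),(180,150,305,230)),key=cv2.contourArea)
for z in(0,12):
  rep(f'T open z{z}',edge(T,kT,(272,199),(254,301),z)); rep(f'S open z{z}',edge(S,kS,(197,223),(297,199),z))
rep('T far',edge(T,kT,(205,188),(265,197),12));rep('T near',edge(T,kT,(184,289),(254,301),12))
rep('S far',edge(S,kS,(274,152),(297,199),12));rep('S near',edge(S,kS,(190,170),(197,223),12))
rep('S fence base',edge(S,kS,(197,172),(256,159),12))
rep('S stop -x end',edge(S,kS,(257,160),(264,166),12))
# blank long edges
k=max(blobs(T,(5,165,100),(16,255,255),(315,200,365,300)),key=cv2.contourArea)
bp=cv2.boxPoints(cv2.minAreaRect(k));print(bp)
```

```text
dots (array([ 547.64196316, -176.25595762,   34.76151394]), np.float64(0.10451614405091403), np.float64(0.11773087924124945)) (array([ 470.46292413, -188.65562809,   34.81967493]), np.float64(0.05460929901341282), np.float64(0.06330103610614622)) [ 509.05244365 -182.45579285   34.79059444] 9.127206713211306
[[ 547.46812491 -176.20561797   34.        ]
 [ 470.34679766 -188.6589605    34.        ]] [[ 548.15708634 -175.6733767    34.        ]
 [ 470.76577325 -188.01971821   34.        ]]
T open z0 ang 171.47 pt [501.13486   27.234177] 95
S open z0 ang 171.55 pt [499.4425   27.16256] 92
T open z12 ang 171.47 pt [500.537     25.129969] 95
S open z12 ang 171.55 pt [496.4472    13.774308] 92
T far ang 81.37 pt [642.2857  102.29671] 52
T near ang 81.39 pt [384.48917 121.61075] 62
S far ang 81.7 pt [641.2       98.563034] 41
S near ang 80.96 pt [387.89856 139.41605] 45
S fence base ang 171.04 pt [508.93817 233.07802] 52Traceback (most recent call last):
  File "<stdin>", line 25, in <module>
  File "<stdin>", line 14, in edge
  File "h.py", line 9, in toplane
    n=und(c,uv); d=np.c_[n,np.ones(len(n))]@c['R']; o=-c['R'].T@c['t']
  File "h.py", line 7, in und
    return cv2.undistortPoints(uv.reshape(-1,1,2),K,np.array([c['k1'],0,0,0.])).reshape(-1,2)
           ~~~~~~~~~~~~~~~~~~~^^^^^^^^^^^^^^^^^^^^^^^^^^^^^^^^^^^^^^^^^^^^^^^^^
cv2.error: OpenCV(4.12.0) /io/opencv/modules/calib3d/src/undistort.dispatch.cpp:347: error: (-215:Assertion failed) CV_IS_MAT(_src) && CV_IS_MAT(_dst) && (_src->rows == 1 || _src->cols == 1) && (_dst->rows == 1 || _dst->cols == 1) && _src->cols + _src->rows - 1 == _dst->rows + _dst->cols - 1 && (CV_MAT_TYPE(_src->type) == CV_32FC2 || CV_MAT_TYPE(_src->type) == CV_64FC2) && (CV_MAT_TYPE(_dst->type) == CV_32FC2 || CV_MAT_TYPE(_dst->type) == CV_64FC2) in function 'cvUndistortPointsInternal'
```

```bash
cat > go.py <<'E'
from h import *
from scipy.spatial.transform import Rotation as Ro
O=np.array([521.1,163.8,0.]); YJ=81.5
def jig(p): return O+Ro.from_euler('z',YJ,degrees=True).apply(p)
def tojig(p): return Ro.from_euler('z',YJ,degrees=True).inv().apply(np.asarray(p)-O)
def cur():
    s=manip.read_state(); return s,s['eef_pos'],Ro.from_euler('xyz',s['eef_rot'])
def down(yaw): return Ro.from_euler('xyz',[-90,0,yaw],degrees=True)
def tilt(a):  # tool y = toward jig +x tilted a from down; tool x along world yaw -8.5 (jig -y)
    th=np.radians(a); y=np.array([np.sin(th),0,-np.cos(th)]); x=np.array([0,-1.,0]); z=np.cross(x,y)
    return Ro.from_euler('z',YJ,degrees=True)*Ro.from_matrix(np.c_[x,y,z])
def plan(p,R):
    s,p0,R0=cur()
    print('dp',R0.inv().apply(np.asarray(p)-p0).round(1).tolist(),'turn',np.degrees((R0.inv()*R).as_rotvec()).round(1).tolist(),'|',p0.round(1),s['wrist_force'].round(1),s['finger_gap'].round(1),'t',round(s['clock'],2),'jig',tojig(p0).round(1),'q',s['joints'].round(2))
E
python3 -c "
from go import *
plan([509,-182.5,120],down(-80.9))"
```

```text
Traceback (most recent call last):
  File "go.py", line 14, in plan
    print('dp',R0.inv().apply(np.asarray(p)-p0).round(1).tolist(),'turn',np.degrees((R0.inv()*R).as_rotvec()).round(1).tolist(),'|',p0.round(1),s['wrist_force'].round(1),s['finger_gap'].round(1),'t',round(s['clock'],2),'jig',tojig(p0).round(1),'q',s['joints'].round(2))
                                                                                                                                                                          ^^^^^^^^^^^^^^^^^^^^^
AttributeError: 'float' object has no attribute 'round'
```

```bash
sed -i "s/s\['finger_gap'\].round(1)/round(float(s['finger_gap']),1)/" go.py
python3 -c "
from go import *
plan([509,-182.5,120],down(-80.9))"
```

```text
dp [-257.9, 85.2, 455.2] turn [-0.0, 3.8, -0.1] | [ 123.1 -535.8  204.9] [-0.2  0.3 -0.5] 94.0 t 0.1 jig [-750.8  290.2  204.9] q [-1.41  0.3   1.52 -0.    1.32 -0.07]
```

Call:
{"name": "servo_tool", "arguments": {"commands": [{"dp":[-20,6,36],"turn":[0,1,0]},{"dp":[-40,12,71],"turn":[0,2,0]},{"dp":[-60,18,107],"turn":[0,3,0]},{"dp":[-80,24,142],"turn":[0,4,0]},{"dp":[-100,30,178],"turn":[0,4,0]}], "grip": -1}}

```text
clock: 0.52
eef_pos: [275.0, -396.9, 174.6]
eef_rot: [-1.571, 0.001, -1.416]
wrist_force: [0.0, -0.8, 0.7]
finger_gap: 93.8
```

```bash
python3 -c "
from go import *
plan([509,-182.5,120],down(-80.9))"
```

```text
dp [-175.8, 54.8, 264.2] turn [0.0, -0.3, -0.1] | [ 275.  -396.9  174.6] [ 0.  -0.8  0.7] 93.8 t 0.52 jig [-590.9  160.5  174.6] q [-1.04  0.18  1.74  0.    1.22  0.38]
```

Call:
{"name": "servo_tool", "arguments": {"commands": [{"dp":[-22,7,33]},{"dp":[-44,14,66]},{"dp":[-66,21,99]},{"dp":[-88,28,132]},{"dp":[-110,34,165]}]}}

```text
$.commands[0]: bad value
```

```bash
python3 -c "
from go import *
plan([509,-182.5,90],down(-80.9))"
```

```text
dp [-175.7, 84.8, 264.2] turn [0.0, -0.3, -0.1] | [ 275.  -396.9  174.6] [ 0.  -0.8  0.7] 93.8 t 0.52 jig [-590.9  160.5  174.6] q [-1.04  0.18  1.74  0.    1.22  0.38]
```

Turn is required on each row.

Call:
{"name": "servo_tool", "arguments": {"commands": [{"dp":[-22,7,33],"turn":[0,0,0]},{"dp":[-44,14,66],"turn":[0,0,0]},{"dp":[-66,21,99],"turn":[0,0,0]},{"dp":[-88,28,132],"turn":[0,0,0]},{"dp":[-110,34,165],"turn":[0,0,0]}]}}

```text
clock: 0.93
eef_pos: [422.1, -261.0, 140.2]
eef_rot: [-1.571, 0.002, -1.416]
wrist_force: [1.0, -1.0, 0.3]
finger_gap: 94.0
```

```bash
python3 -c "
from go import *
plan([509,-182.5,90],down(-80.9))"
```

```text
dp [-64.1, 50.3, 97.9] turn [0.0, -0.3, -0.1] | [ 422.1 -261.   140.2] [ 1.  -1.   0.3] 94.0 t 0.93 jig [-434.7   35.1  140.2] q [-0.63  0.25  1.75  0.    1.15  0.79]
```

Call:
{"name": "servo_tool", "arguments": {"commands": [{"dp":[-21,10,33],"turn":[0,0,0]},{"dp":[-43,25,65],"turn":[0,0,0]},{"dp":[-64,50,98],"turn":[0,0,0]},{"dp":[-64,50,98],"turn":[0,0,0]},{"dp":[-64,50,98],"turn":[0,0,0]}]}}

```text
clock: 1.35
eef_pos: [509.2, -180.9, 88.5]
eef_rot: [-1.574, 0.003, -1.414]
wrist_force: [0.1, -0.3, -0.0]
finger_gap: 93.8
```

```bash
python3 -c "
from go import *
snap('side','side1');snap('top','top1')
plan([509,-182.5,8],down(-80.9))"
```

```text
dp [-0.3, 82.5, 0.4] turn [0.0, -0.2, -0.1] | [ 508.7 -183.    90.5] [-0.6 -0.6 -0.3] 94.0 t 1.45 jig [-344.9  -39.    90.5] q [-0.41  0.4   1.67  0.    1.07  1.  ]
```

View pics/side1.png

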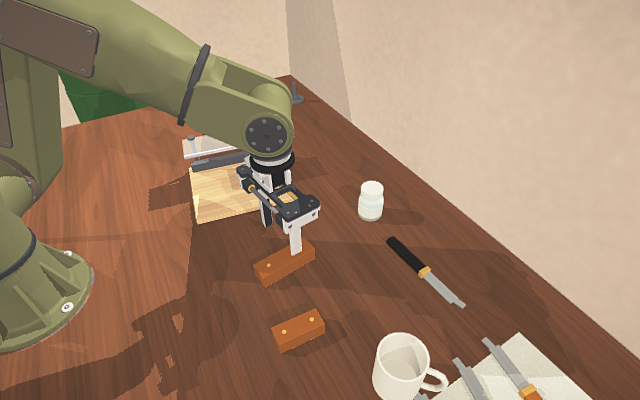

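Call:
{"name": "servo_tool", "arguments": {"commands": [{"dp":[0,30,0],"turn":[0,0,0]},{"dp":[0,55,0],"turn":[0,0,0]},{"dp":[0,72,0],"turn":[0,0,0]},{"dp":[0,81,0],"turn":[0,0,0]},{"dp":[0,81,0],"turn":[0,0,0]}]}}

```text
clock: 1.87
eef_pos: [507.6, -183.7, 8.7]
eef_rot: [-1.573, 0.002, -1.418]
wrist_force: [0.1, 0.2, 0.9]
finger_gap: 94.0
```

Call:
{"name": "servo_tool", "arguments": {"commands": [{"dp":[0,0,0],"turn":[0,0,0]},{"dp":[0,0,0],"turn":[0,0,0]},{"dp":[0,0,0],"turn":[0,0,0]},{"dp":[0,0,0],"turn":[0,0,0]},{"dp":[0,0,0],"turn":[0,0,0]}], "grip": 1, "force": 25}}

```text
clock: 2.28
eef_pos: [507.8, -183.8, 9.4]
eef_rot: [-1.572, 0.002, -1.418]
wrist_force: [-0.2, -0.9, 0.2]
finger_gap: 64.3
```

Call:
{"name": "servo_tool", "arguments": {"commands": [{"dp":[0,0,0],"turn":[0,0,0]},{"dp":[0,0,0],"turn":[0,0,0]},{"dp":[0,0,0],"turn":[0,0,0]},{"dp":[0,0,0],"turn":[0,0,0]},{"dp":[0,0,0],"turn":[0,0,0]}]}}

```text
clock: 2.7
eef_pos: [507.9, -183.7, 9.5]
eef_rot: [-1.572, 0.002, -1.418]
wrist_force: [-1.1, 2.1, 2.6]
finger_gap: 43.9
```

Call:
{"name": "servo_tool", "arguments": {"commands": [{"dp":[0,-20,0],"turn":[0,0,0]},{"dp":[0,-50,0],"turn":[0,0,0]},{"dp":[0,-85,0],"turn":[0,0,0]},{"dp":[0,-110,0],"turn":[0,0,0]},{"dp":[0,-110,0],"turn":[0,0,0]}]}}

```text
clock: 3.12
eef_pos: [510.0, -184.8, 124.5]
eef_rot: [-1.566, -0.002, -1.418]
wrist_force: [-0.0, -0.1, -0.8]
finger_gap: 43.8
```

```bash
python3 -c "
from go import *
snap('side','side2')
t=jig([-80,-17,60]);print(t)
plan(t,down(-98.5))"
```

```text
[526.08851679  82.16597094  60.        ]
dp [-260.8, 61.7, 57.3] turn [-0.1, 17.3, 0.0] | [ 509.  -184.4  121.6] [-0.1 -1.  -3. ] 44.0 t 3.17 jig [-346.1  -39.5  121.6] q [-0.42  0.36  1.64  0.    1.13  1.  ]
```

View pics/side2.png

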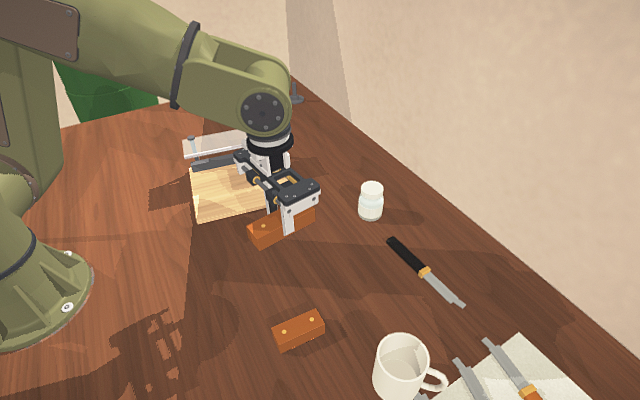

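Call:
{"name": "servo_tool", "arguments": {"commands": [{"dp":[-30,0,6],"turn":[0,3,0]},{"dp":[-65,0,14],"turn":[0,6,0]},{"dp":[-100,0,22],"turn":[0,9,0]},{"dp":[-135,0,30],"turn":[0,12,0]},{"dp":[-165,0,37],"turn":[0,15,0]}]}}

```text
clock: 3.58
eef_pos: [519.5, -13.6, 119.9]
eef_rot: [-1.571, 0.0, -1.682]
wrist_force: [0.3, 0.1, -1.4]
finger_gap: 43.8
```

```bash
python3 -c "
from go import *
plan(jig([-80,-17,60]),down(-98.5))"
```

```text
dp [-95.9, 60.0, -4.0] turn [0.0, 2.1, -0.0] | [519.5 -13.6 119.9] [ 0.3  0.1 -1.4] 43.8 t 3.58 jig [-175.7  -24.6  119.9] q [-0.1   0.32  1.7   0.    1.12  1.59]
```

Call:
{"name": "servo_tool", "arguments": {"commands": [{"dp":[-30,10,-1],"turn":[0,2,0]},{"dp":[-60,25,-2],"turn":[0,2,0]},{"dp":[-85,40,-3],"turn":[0,2,0]},{"dp":[-96,60,-4],"turn":[0,2,0]},{"dp":[-96,60,-4],"turn":[0,2,0]}]}}

```text
clock: 4.0
eef_pos: [523.4, 84.1, 55.1]
eef_rot: [-1.578, -0.001, -1.714]
wrist_force: [-0.9, 0.5, -2.2]
finger_gap: 43.9
```

```bash
python3 -c "
from go import *
snap('side','side3');snap('top','top3')
plan(jig([-80,-17,22]),down(-98.5))
s=cv2.imread('pics/side3.png')[120:260,150:330];t=cv2.imread('pics/top3.png')[150:320,120:320]
cv2.imwrite('pics/c3.png',np.hstack([cv2.resize(s,(400,311)),cv2.resize(t,(366,311))]))"
```

```text
dp [-0.2, 36.7, 0.9] turn [0.2, 0.2, 0.0] | [525.3  82.1  58.7] [-0.  -0.4 -1.5] 43.7 t 4.1 jig [-80.2 -16.2  58.7] q [0.09 0.43 1.71 0.   1.   1.8 ]
```

View pics/c3.png

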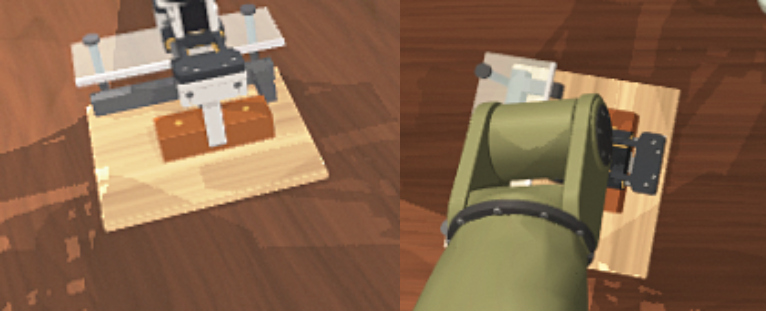

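Call:
{"name": "servo_tool", "arguments": {"commands": [{"dp":[0,15,1],"turn":[0,0,0]},{"dp":[0,26,1],"turn":[0,0,0]},{"dp":[0,33,1],"turn":[0,0,0]},{"dp":[0,34,1],"turn":[0,0,0]},{"dp":[0,34,1],"turn":[0,0,0]}]}}

```text
clock: 4.52
eef_pos: [526.1, 81.5, 24.7]
eef_rot: [-1.574, -0.001, -1.717]
wrist_force: [0.3, 0.0, -0.8]
finger_gap: 43.8
```

Call:
{"name": "servo_tool", "arguments": {"commands": [{"dp":[0,1,0],"turn":[0,0,0]},{"dp":[0,2,0],"turn":[0,0,0]},{"dp":[0,2,0],"turn":[0,0,0]}]}}

```text
clock: 4.77
eef_pos: [526.3, 81.4, 23.0]
eef_rot: [-1.574, -0.001, -1.717]
wrist_force: [0.4, -0.1, -1.9]
finger_gap: 43.7
```

Call:
{"name": "servo_tool", "arguments": {"commands": [{"dp":[0,1,0],"turn":[0,0,0]},{"dp":[0,1.5,0],"turn":[0,0,0]},{"dp":[0,1.5,0],"turn":[0,0,0]}]}}

```text
clock: 5.02
eef_pos: [526.4, 81.5, 21.6]
eef_rot: [-1.574, -0.001, -1.717]
wrist_force: [-0.2, -0.7, -1.2]
finger_gap: 44.0
```

Call:
{"name": "servo_tool", "arguments": {"commands": [{"dp":[0,0.5,0],"turn":[0,0,0]},{"dp":[0,1,0],"turn":[0,0,0]},{"dp":[0,1,0],"turn":[0,0,0]}]}}

```text
clock: 5.27
eef_pos: [526.4, 81.4, 21.6]
eef_rot: [-1.573, -0.001, -1.717]
wrist_force: [-7.1, -1.3, 12.0]
finger_gap: 43.8
```

Down on the deck (12 N). Release, opening only moderately at first, then rise.

Call:
{"name": "servo_tool", "arguments": {"commands": [{"dp":[0,-0.5,0],"turn":[0,0,0]},{"dp":[0,-0.5,0],"turn":[0,0,0]},{"dp":[0,-0.5,0],"turn":[0,0,0]},{"dp":[0,-0.5,0],"turn":[0,0,0]},{"dp":[0,-0.5,0],"turn":[0,0,0]}], "grip": -0.5}}

```text
clock: 5.68
eef_pos: [526.4, 81.4, 21.9]
eef_rot: [-1.574, -0.001, -1.717]
wrist_force: [0.5, 0.1, -0.8]
finger_gap: 70.2
```

Call:
{"name": "servo_tool", "arguments": {"commands": [{"dp":[0,-15,0],"turn":[0,0,0]},{"dp":[0,-50,0],"turn":[0,0,0]},{"dp":[0,-90,0],"turn":[0,0,0]},{"dp":[0,-130,0],"turn":[0,0,0]},{"dp":[0,-150,0],"turn":[0,0,0]}]}}

```text
clock: 6.1
eef_pos: [527.9, 81.6, 176.7]
eef_rot: [-1.568, 0.001, -1.717]
wrist_force: [1.2, -0.6, 0.2]
finger_gap: 70.4
```

```bash
python3 -c "
from go import *
snap('side','side4');snap('top','top4')
plan(jig([-190,-17,170]),down(-8.5))
s=cv2.imread('pics/side4.png')[120:260,150:330];t=cv2.imread('pics/top4.png')[150:320,120:320]
cv2.imwrite('pics/c4.png',np.hstack([cv2.resize(s,(400,311)),cv2.resize(t,(366,311))]))"
```

```text
dp [109.8, 5.7, -2.6] turn [-0.2, -89.9, 0.1] | [528.3  81.6 175.8] [ 0.1 -0.   0.2] 70.6 t 6.2 jig [-80.2 -19.3 175.8] q [0.08 0.29 1.61 0.   1.24 1.8 ]
```

View pics/c4.png

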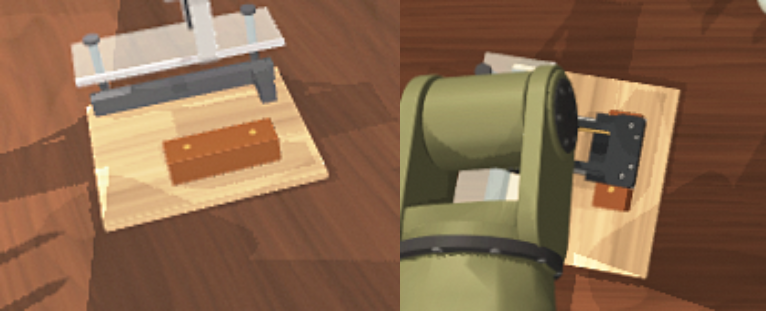

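Call:
{"name": "servo_tool", "arguments": {"commands": [{"dp":[20,0,0],"turn":[0,-7,0]},{"dp":[45,0,0],"turn":[0,-14,0]},{"dp":[70,0,0],"turn":[0,-21,0]},{"dp":[95,0,0],"turn":[0,-28,0]},{"dp":[110,0,-2],"turn":[0,-35,0]}], "grip": -0.7}}

```text
clock: 6.62
eef_pos: [509.7, -28.8, 174.4]
eef_rot: [-1.569, -0.001, -1.101]
wrist_force: [-0.4, -0.2, 0.4]
finger_gap: 80.1
```

Call:
{"name": "servo_tool", "arguments": {"commands": [{"dp":[0,0,0],"turn":[0,-7,0]},{"dp":[0,0,0],"turn":[0,-14,0]},{"dp":[0,0,0],"turn":[0,-21,0]},{"dp":[0,0,0],"turn":[0,-28,0]},{"dp":[0,0,0],"turn":[0,-35,0]}]}}

```text
clock: 7.03
eef_pos: [509.2, -28.8, 173.0]
eef_rot: [-1.57, 0.0, -0.484]
wrist_force: [-0.1, 0.5, 0.0]
finger_gap: 80.4
```

```bash
python3 -c "
from go import *
snap('side','side5');snap('top','top5')
plan(jig([-170,-18,100]),tilt(40))
s=cv2.imread('pics/side5.png')[120:260,150:330];t=cv2.imread('pics/top5.png')[150:320,120:320]
cv2.imwrite('pics/c5.png',np.hstack([cv2.resize(s,(400,311)),cv2.resize(t,(366,311))]))"
```

```text
dp [-6.2, 73.2, 21.3] turn [39.6, -18.6, 6.8] | [509.3 -28.7 173.2] [-0.3 -0.9 -0.3] 79.9 t 7.13 jig [-192.2  -16.8  173.2] q [-0.13  0.24  1.67  0.    1.23  0.36]
```

View pics/c5.png

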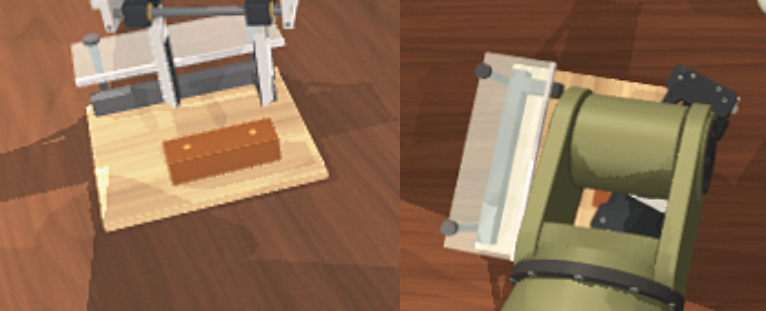

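Call:
{"name": "servo_tool", "arguments": {"commands": [{"dp":[0,0,0],"turn":[6.3,-3,1.1]},{"dp":[0,0,0],"turn":[12.6,-6,2.2]},{"dp":[0,0,0],"turn":[18.9,-9,3.2]},{"dp":[0,0,0],"turn":[25.2,-12,4.3]},{"dp":[0,0,0],"turn":[31.5,-14.8,5.4]}]}}

```text
clock: 7.55
eef_pos: [509.4, -28.9, 173.4]
eef_rot: [-1.009, 0.019, -0.219]
wrist_force: [-0.4, 0.3, 0.5]
finger_gap: 79.6
```

```bash
python3 -c "
from go import *
plan(jig([-170,-18,80]),tilt(40))
for n in('side4','side5'):
    c=pickle.load(open(n+'.pkl','rb'))
    hs=cv2.cvtColor(c['img'],cv2.COLOR_RGB2HSV);g=hs[172:205,222:278].astype(int)
    m=((g[...,0]>=15)&(g[...,0]<30)&(g[...,2]>140)).astype(np.uint8)
    k,l,st,ce=cv2.connectedComponentsWithStats(m)
    for i in range(1,k): print(ce[i]+[222,172],st[i,4],tojig(toplane(c,ce[i]+[222,172],46)[0]))
"
```

```text
dp [1.3, 90.9, -30.9] turn [7.8, -3.9, 1.5] | [509.4 -28.9 173.4] [-0.4  0.3  0.5] 79.6 t 7.55 jig [-192.3  -16.9  173.4] q [-0.41  0.29  1.71  0.57  1.32 -0.38]
[249.88451777 188.4822335 ] 788 [-108.04031081  -16.66780509   46.        ]
[263.28571429 179.        ] 7 [-81.60546376 -57.75774804  46.        ]
[233.71428571 185.57142857] 7 [-81.0739428   19.98769286  46.        ]
[249.84438776 188.57653061] 784 [-108.38126042  -16.49366602   46.        ]
[263.28571429 179.        ] 7 [-81.60546376 -57.75774804  46.        ]
[233.71428571 185.57142857] 7 [-81.0739428   19.98769286  46.        ]
```

Call:
{"name": "servo_tool", "arguments": {"commands": [{"dp":[0,25,-8],"turn":[7,-3.5,1.5]},{"dp":[0,50,-17],"turn":[7.8,-3.9,1.5]},{"dp":[1,75,-25],"turn":[7.8,-3.9,1.5]},{"dp":[1,91,-31],"turn":[7.8,-3.9,1.5]},{"dp":[1,91,-31],"turn":[7.8,-3.9,1.5]}]}}

```text
clock: 7.97
eef_pos: [511.7, -6.0, 76.2]
eef_rot: [-0.871, 0.01, -0.152]
wrist_force: [-0.8, 0.2, -0.2]
finger_gap: 79.9
```

```bash
python3 -c "
from go import *
snap('side','side6');
plan(jig([-140,-19,25]),tilt(40))
s=cv2.imread('pics/side6.png')[100:280,130:350]
cv2.imwrite('pics/c6.png',cv2.resize(s,None,fx=3,fy=3))"
```

```text
dp [2.5, 59.9, -11.6] turn [-0.1, -0.4, -0.2] | [512.6  -6.5  78.3] [-0.4  0.5  0.4] 79.8 t 8.02 jig [-169.7  -16.7   78.3] q [-0.42  0.48  1.77  0.72  1.22 -0.64]
```

View pics/c6.png

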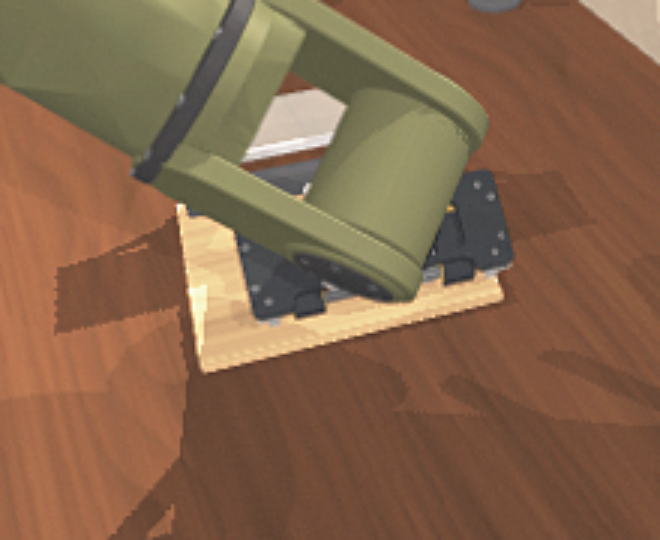

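Call:
{"name": "servo_tool", "arguments": {"commands": [{"dp":[1,20,-4],"turn":[0,0,0]},{"dp":[2,38,-8],"turn":[0,0,0]},{"dp":[2.5,52,-10],"turn":[0,0,0]},{"dp":[2.5,60,-12],"turn":[0,0,0]},{"dp":[2.5,60,-12],"turn":[0,0,0]}]}}

```text
clock: 8.43
eef_pos: [519.0, 22.8, 24.5]
eef_rot: [-0.871, 0.008, -0.152]
wrist_force: [-0.1, 0.1, -0.3]
finger_gap: 79.9
```

```bash
python3 -c "
from go import *
plan(jig([-115,-19,25]),tilt(40))
plan(jig([0,-19,25]),tilt(40))"
```

```text
dp [0.2, 15.6, 19.3] turn [-0.1, -0.5, -0.2] | [519.   22.8  24.5] [-0.1  0.1 -0.3] 79.9 t 8.43 jig [-139.8  -18.7   24.5] q [-0.37  0.57  1.79  0.78  1.11 -0.69]
dp [-0.3, 89.7, 107.3] turn [-0.1, -0.5, -0.2] | [519.   22.8  24.5] [-0.1  0.1 -0.3] 79.9 t 8.43 jig [-139.8  -18.7   24.5] q [-0.37  0.57  1.79  0.78  1.11 -0.69]
```

Call:
{"name": "servo_tool", "arguments": {"commands": [{"dp":[0,5,6],"turn":[0,-0.5,0]},{"dp":[0,9,11],"turn":[0,-0.5,0]},{"dp":[0,13,15],"turn":[0,-0.5,0]},{"dp":[0,16,19],"turn":[0,-0.5,0]},{"dp":[0,18,21.5],"turn":[0,-0.5,0]}]}}

```text
clock: 8.85
eef_pos: [523.4, 51.1, 25.0]
eef_rot: [-0.871, 0.002, -0.145]
wrist_force: [-0.3, -0.3, -0.4]
finger_gap: 79.6
```

Call:
{"name": "servo_tool", "arguments": {"commands": [{"dp":[0,3,3.6],"turn":[0,0,0]},{"dp":[0,6,7.2],"turn":[0,0,0]},{"dp":[0,9,10.8],"turn":[0,0,0]},{"dp":[0,12,14.4],"turn":[0,0,0]},{"dp":[0,15,18],"turn":[0,0,0]}]}}

```text
clock: 9.27
eef_pos: [526.9, 74.7, 25.1]
eef_rot: [-0.871, 0.002, -0.145]
wrist_force: [-1.0, -0.7, -0.0]
finger_gap: 79.6
```

```bash
python3 -c "
from go import *
snap('side','side7');snap('top','top7')
plan(jig([0,-19,25]),tilt(40))
s=cv2.imread('pics/side7.png')[120:260,150:330];t=cv2.imread('pics/top7.png')[150:320,120:320]
cv2.imwrite('pics/c7.png',np.hstack([cv2.resize(s,(400,311)),cv2.resize(t,(366,311))]))"
```

```text
dp [0.6, 56.2, 66.4] turn [-0.1, 0.1, -0.2] | [526.8  75.   25.2] [-0.6 -0.1  0.2] 80.2 t 9.37 jig [-87.  -18.7  25.2] q [-0.26  0.56  1.8   0.82  1.06 -0.64]
```

View pics/c7.png

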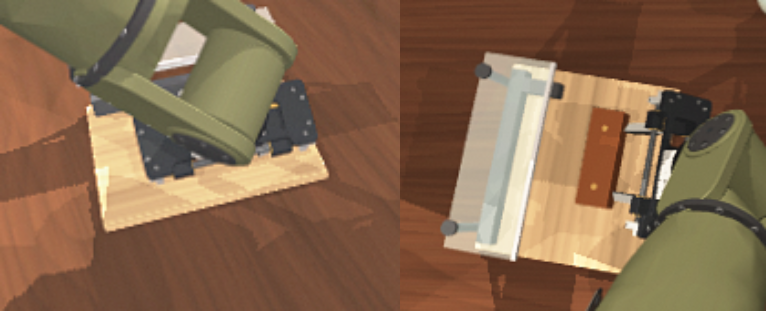

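Call:
{"name": "servo_tool", "arguments": {"commands": [{"dp":[0,4,4.8],"turn":[0,0,0]},{"dp":[0,8,9.5],"turn":[0,0,0]},{"dp":[0,12,14.2],"turn":[0,0,0]},{"dp":[0,16,19],"turn":[0,0,0]},{"dp":[0,20,23.7],"turn":[0,0,0]}]}}

```text
clock: 9.78
eef_pos: [531.3, 106.4, 25.2]
eef_rot: [-0.871, 0.002, -0.144]
wrist_force: [0.5, -1.3, 0.0]
finger_gap: 79.9
```

Call:
{"name": "servo_tool", "arguments": {"commands": [{"dp":[0,4,4.8],"turn":[0,0,0]},{"dp":[0,8,9.5],"turn":[0,0,0]},{"dp":[0,12,14.2],"turn":[0,0,0]},{"dp":[0,16,19],"turn":[0,0,0]},{"dp":[0,20,23.7],"turn":[0,0,0]}]}}

```text
clock: 10.2
eef_pos: [535.8, 137.7, 25.2]
eef_rot: [-0.871, 0.002, -0.144]
wrist_force: [-0.1, -1.4, -0.1]
finger_gap: 79.6
```

```bash
python3 -c "
from go import *
snap('top','top8')
plan(jig([8,-18,25]),tilt(40))
t=cv2.imread('pics/top8.png')[150:320,120:320]
cv2.imwrite('pics/c8.png',cv2.resize(t,None,fx=3,fy=3,interpolation=cv2.INTER_CUBIC))"
```

```text
dp [-0.1, 20.0, 23.5] turn [-0.1, 0.1, -0.3] | [535.8 138.5  25.2] [-0.1  0.6 -0.1] 80.1 t 10.25 jig [-22.8 -18.3  25.2] q [-0.14  0.56  1.8   0.88  0.99 -0.58]
```

View pics/c8.png

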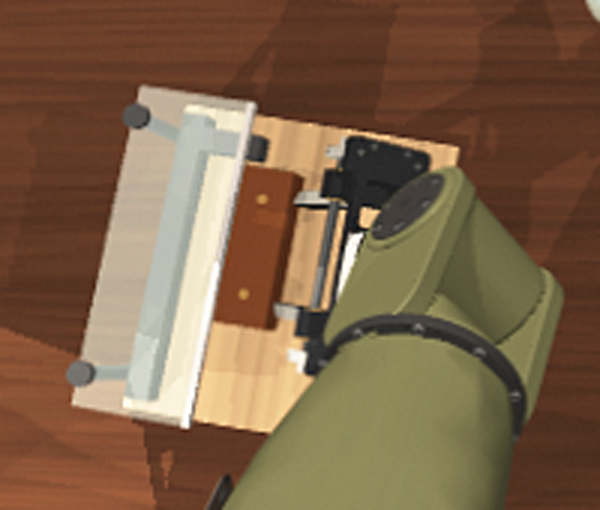

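Call:
{"name": "servo_tool", "arguments": {"commands": [{"dp":[0,3.5,4.1],"turn":[0,0,0]},{"dp":[0,7,8.2],"turn":[0,0,0]},{"dp":[0,10.5,12.4],"turn":[0,0,0]},{"dp":[0,14,16.5],"turn":[0,0,0]},{"dp":[0,17.5,20.6],"turn":[0,0,0]}]}}

```text
clock: 10.67
eef_pos: [539.8, 165.8, 25.1]
eef_rot: [-0.87, 0.002, -0.144]
wrist_force: [-0.5, -1.5, 0.3]
finger_gap: 80.1
```

Call:
{"name": "servo_tool", "arguments": {"commands": [{"dp":[0,1.5,1.8],"turn":[0,0,0]},{"dp":[0,3,3.6],"turn":[0,0,0]},{"dp":[0,4.5,5.4],"turn":[0,0,0]},{"dp":[0,5,6],"turn":[0,0,0]}]}}

```text
clock: 11.0
eef_pos: [540.9, 173.8, 25.1]
eef_rot: [-0.87, 0.002, -0.144]
wrist_force: [0.2, -0.8, 0.3]
finger_gap: 80.0
```

```bash
python3 -c "
from go import *
plan(jig([20,-18,25]),tilt(40))"
```

```text
dp [-0.1, 4.7, 5.5] turn [-0.1, 0.1, -0.3] | [540.9 173.8  25.1] [ 0.2 -0.8  0.3] 80.0 t 11.0 jig [ 12.8 -18.1  25.1] q [-0.07  0.57  1.79  0.9   0.96 -0.53]
```

1 mm rows from here, two at a time.

Call:
{"name": "servo_tool", "arguments": {"commands": [{"dp":[0,0.65,0.77],"turn":[0,0,0]},{"dp":[0,1.3,1.5],"turn":[0,0,0]},{"dp":[0,1.9,2.3],"turn":[0,0,0]}]}}

```text
clock: 11.25
eef_pos: [541.4, 176.7, 25.2]
eef_rot: [-0.87, 0.002, -0.144]
wrist_force: [-1.2, -0.7, 0.2]
finger_gap: 79.9
```

Call:
{"name": "servo_tool", "arguments": {"commands": [{"dp":[0,0.65,0.77],"turn":[0,0,0]},{"dp":[0,1.3,1.5],"turn":[0,0,0]}]}}

```text
clock: 11.42
eef_pos: [541.7, 178.7, 25.1]
eef_rot: [-0.87, 0.002, -0.144]
wrist_force: [-0.2, -1.7, 0.2]
finger_gap: 79.7
```

Call:
{"name": "servo_tool", "arguments": {"commands": [{"dp":[0,0.65,0.77],"turn":[0,0,0]},{"dp":[0,1.3,1.5],"turn":[0,0,0]}]}}

```text
clock: 11.58
eef_pos: [541.9, 180.5, 25.0]
eef_rot: [-0.871, 0.002, -0.144]
wrist_force: [-4.7, -11.4, 3.4]
finger_gap: 80.0
```

Call:
{"name": "servo_tool", "arguments": {"commands": [{"dp":[0,-4,-5],"turn":[0,0,0]},{"dp":[0,-12,-14],"turn":[0,0,0]},{"dp":[0,-22,-26],"turn":[0,0,0]},{"dp":[0,-32,-38],"turn":[0,0,0]},{"dp":[0,-42,-50],"turn":[0,0,0]}]}}

```text
clock: 12.0
eef_pos: [532.2, 114.4, 25.0]
eef_rot: [-0.871, 0.002, -0.144]
wrist_force: [0.4, -0.3, -0.0]
finger_gap: 79.9
```

```bash
python3 -c "
from go import *
snap('top','top9');snap('side','side9')
plan(jig([-45,72,35]),tilt(47))
t=cv2.imread('pics/top9.png')[150:320,120:320]
cv2.imwrite('pics/c9.png',cv2.resize(t,None,fx=3,fy=3,interpolation=cv2.INTER_CUBIC))"
```

```text
dp [-90.8, -5.5, 8.8] turn [6.9, -0.0, -0.2] | [532.6 113.6  24.9] [ 0.5 -0.3 -0.7] 80.2 t 12.1 jig [-48.  -18.8  24.9] q [-0.19  0.56  1.81  0.86  1.02 -0.6 ]
```

View pics/c9.png

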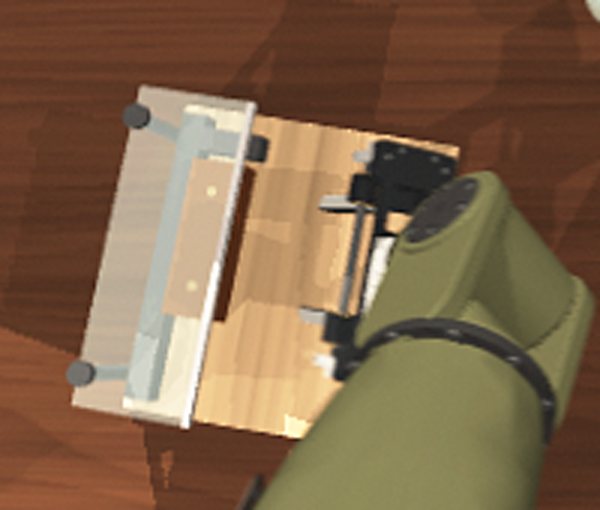

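View pics/side9.png

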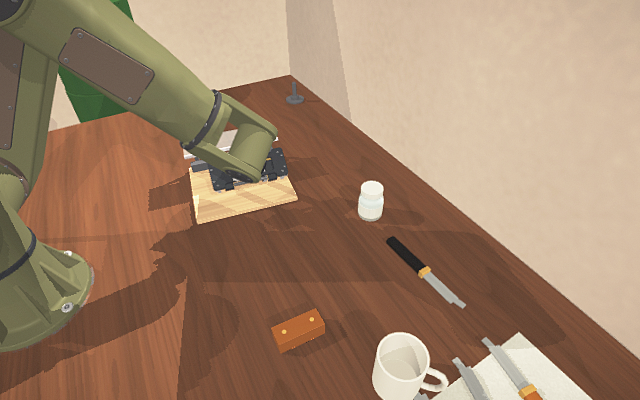

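Call:
{"name": "servo_tool", "arguments": {"commands": [{"dp":[-20,-1,2],"turn":[2,0,0]},{"dp":[-45,-3,4],"turn":[4,0,0]},{"dp":[-70,-4,6],"turn":[6,0,0]},{"dp":[-91,-5.5,9],"turn":[7,0,0]},{"dp":[-91,-5.5,9],"turn":[7,0,0]}], "grip": 1}}

```text
clock: 12.52
eef_pos: [439.8, 130.8, 34.9]
eef_rot: [-0.747, 0.005, -0.146]
wrist_force: [-1.1, 0.1, 0.3]
finger_gap: 49.9
```

Call:
{"name": "servo_tool", "arguments": {"commands": [{"dp":[0,0,0],"turn":[0,0,0]},{"dp":[0,0,0],"turn":[0,0,0]},{"dp":[0,0,0],"turn":[0,0,0]},{"dp":[0,0,0],"turn":[0,0,0]},{"dp":[0,0,0],"turn":[0,0,0]}]}}

```text
clock: 12.93
eef_pos: [440.3, 130.8, 34.9]
eef_rot: [-0.747, 0.005, -0.146]
wrist_force: [-0.0, -0.6, -0.7]
finger_gap: 16.5
```

```bash
python3 -c "
from go import *
snap('top','top10')
plan(jig([20,72,27]),tilt(47))
plan(jig([50,72,26]),tilt(47))
t=cv2.imread('pics/top10.png')[150:320,120:320]
cv2.imwrite('pics/c10.png',cv2.resize(t,None,fx=3,fy=3,interpolation=cv2.INTER_CUBIC))"
```

```text
dp [3.3, 52.7, 38.1] turn [-0.2, -0.1, -0.3] | [440.2 130.8  34.9] [0.1 1.8 0.3] 12.8 t 12.98 jig [-44.6  75.1  34.9] q [-0.25  0.45  2.06  1.    1.04 -0.81]
dp [3.4, 75.4, 57.7] turn [-0.2, -0.1, -0.3] | [440.2 130.8  34.9] [0.1 1.8 0.3] 12.8 t 12.98 jig [-44.6  75.1  34.9] q [-0.25  0.45  2.06  1.    1.04 -0.81]
```

View pics/c10.png

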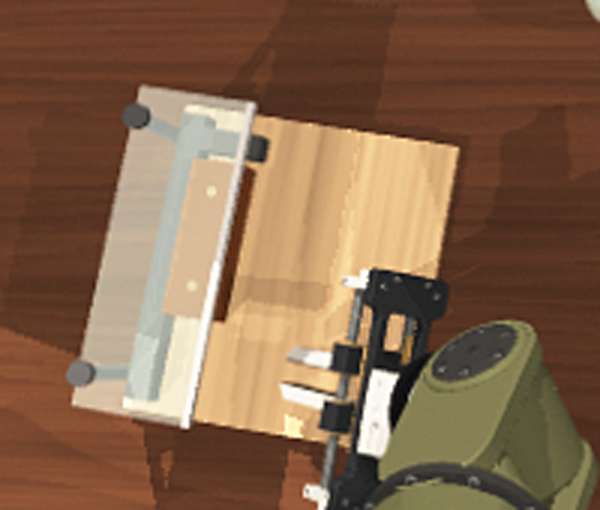

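Call:
{"name": "servo_tool", "arguments": {"commands": [{"dp":[0,11,8],"turn":[0,0,0]},{"dp":[0,22,16],"turn":[0,0,0]},{"dp":[0,33,24],"turn":[0,0,0]},{"dp":[0,44,32],"turn":[0,0,0]},{"dp":[0,52,38],"turn":[0,0,0]}]}}

```text
clock: 13.4
eef_pos: [449.6, 195.0, 27.3]
eef_rot: [-0.747, 0.005, -0.146]
wrist_force: [-0.5, -0.0, 1.2]
finger_gap: 0.3
```

```bash
python3 -c "
from go import *
snap('top','top11');snap('side','side11')
plan(jig([50,72,26]),tilt(47))
s=cv2.imread('pics/side11.png')[100:260,130:330];t=cv2.imread('pics/top11.png')[150:320,120:320]
cv2.imwrite('pics/c11.png',np.hstack([cv2.resize(s,(425,340)),cv2.resize(t,(375,340))]))"
```

```text
dp [3.8, 22.6, 19.2] turn [-0.2, -0.1, -0.4] | [449.3 195.1  27.3] [-0.3 -0.1  0.1] 0.5 t 13.5 jig [20.3 75.7 27.3] q [-0.09  0.47  2.05  1.11  0.96 -0.78]
```

View pics/c11.png

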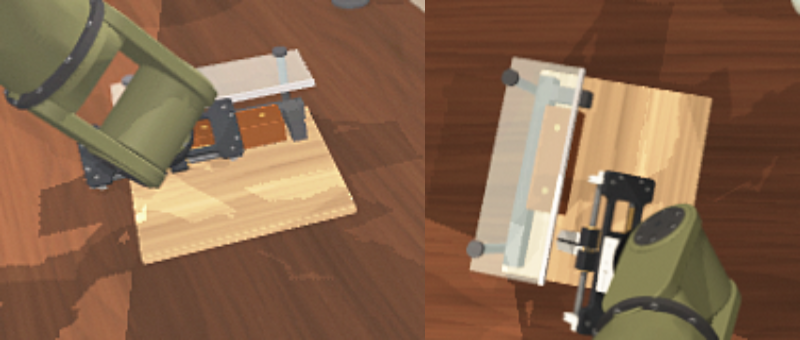

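Call:
{"name": "servo_tool", "arguments": {"commands": [{"dp":[0,4,4],"turn":[0,0,0]},{"dp":[0,8,7],"turn":[0,0,0]},{"dp":[0,12,11],"turn":[0,0,0]},{"dp":[0,16,15],"turn":[0,0,0]},{"dp":[0,20,18],"turn":[0,0,0]}]}}

```text
clock: 13.92
eef_pos: [453.3, 222.1, 27.1]
eef_rot: [-0.747, 0.005, -0.145]
wrist_force: [0.2, 0.2, -0.1]
finger_gap: 0.3
```

```bash
python3 -c "
from go import *
snap('top','top12');snap('side','side12')
plan(jig([48,62,26]),tilt(47))
s=cv2.imread('pics/side12.png')[100:260,130:330];t=cv2.imread('pics/top12.png')[150:320,120:320]
cv2.imwrite('pics/c12.png',np.hstack([cv2.resize(s,(425,340)),cv2.resize(t,(375,340))]))"
```

```text
dp [13.9, 0.7, -0.5] turn [-0.2, -0.0, -0.4] | [453.1 222.3  26.9] [-0.1  0.2  0.2] 0.4 t 14.02 jig [47.8 75.9 26.9] q [-0.03  0.48  2.04  1.15  0.93 -0.75]
```

View pics/c12.png

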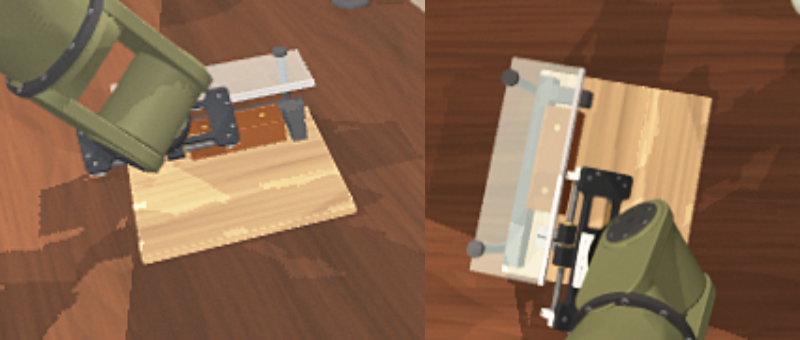

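Call:
{"name": "servo_tool", "arguments": {"commands": [{"dp":[4,0,0],"turn":[0,0,0]},{"dp":[8,0,0],"turn":[0,0,0]},{"dp":[11,0,0],"turn":[0,0,0]},{"dp":[14,0,0],"turn":[0,0,0]},{"dp":[16,0,0],"turn":[0,0,0]}]}}

```text
clock: 14.43
eef_pos: [469.4, 219.8, 26.8]
eef_rot: [-0.747, 0.005, -0.144]
wrist_force: [-0.5, 0.6, 0.2]
finger_gap: 0.4
```

Call:
{"name": "servo_tool", "arguments": {"commands": [{"dp":[1,0,0],"turn":[0,0,0]},{"dp":[2,0,0],"turn":[0,0,0]},{"dp":[3,0,0],"turn":[0,0,0]}]}}

```text
clock: 14.68
eef_pos: [471.6, 219.5, 26.8]
eef_rot: [-0.747, 0.006, -0.143]
wrist_force: [-12.1, -5.0, 7.5]
finger_gap: 0.4
```

Call:
{"name": "servo_tool", "arguments": {"commands": [{"dp":[1,0,0],"turn":[0,0,0]},{"dp":[2,0,0],"turn":[0,0,0]}]}}

```text
clock: 14.85
eef_pos: [471.8, 219.5, 26.6]
eef_rot: [-0.746, 0.009, -0.14]
wrist_force: [-14.5, -4.7, 8.8]
finger_gap: 0.5
```

```bash
python3 -c "
from go import *
snap('top','top13');snap('side','side13')
plan(jig([48,62,26]),tilt(47));print(manip.read_state()['moment'])
s=cv2.imread('pics/side13.png')[100:200,150:300];t=cv2.imread('pics/top13.png')[165:305,130:230]
cv2.imwrite('pics/c13.png',np.hstack([cv2.resize(s,(420,280)),cv2.resize(t,(380,532))[100:380]]));cv2.imwrite('pics/t13.png',cv2.resize(t,None,fx=4,fy=4,interpolation=2))"
```

```text
dp [-5.7, 0.7, -0.3] turn [-0.2, -0.1, -0.6] | [472.5 219.4  26.7] [-5.2 -1.5  2.7] 0.3 t 14.95 jig [47.8 56.3 26.7] q [-0.03  0.51  1.98  1.12  0.95 -0.72]
[-0.11248911  0.40423563  0.55419259]
```

View pics/c13.png

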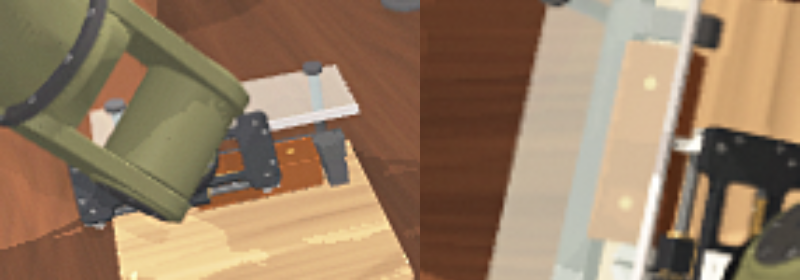

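View pics/t13.png

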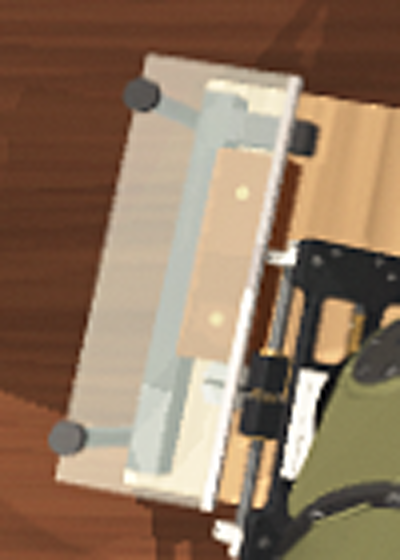

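Call:
{"name": "servo_tool", "arguments": {"commands": [{"dp":[1,0,0],"turn":[0,0,0]},{"dp":[2,0,0],"turn":[0,0,0]}]}}

```text
clock: 15.12
eef_pos: [472.9, 219.4, 26.6]
eef_rot: [-0.745, 0.011, -0.139]
wrist_force: [-20.4, -9.7, 13.7]
finger_gap: 0.3
```

```bash
cat > fm.py <<'E'
from go import *
s,p,R=cur();F=s['wrist_force'];M=s['moment']
print('t',round(s['clock'],2),'jig',tojig(p).round(1),'F jig',Ro.from_euler('z',YJ,degrees=True).inv().apply(F).round(1),'F tool',R.inv().apply(F).round(1),'M tool',R.inv().apply(M).round(2))
r=np.cross(F,M)/(F@F)*1000; print('r (tool mm)',R.inv().apply(r).round(0), 'F.M cos',round(F@M/np.linalg.norm(F)/np.linalg.norm(M),2), 'rot',R.as_euler('xyz',degrees=True).round(2))
E
python3 fm.py
```

```text
t 15.12 jig [47.8 55.9 26.6] F jig [-12.6  18.8  13.7] F tool [-19.  -18.3   1.5] M tool [ 0.13 -0.08  3.11]
r (tool mm) [-81.  85.   6.] F.M cos 0.05 rot [-42.71   0.62  -7.95]
```

Call:
{"name": "servo_tool", "arguments": {"commands": [{"dp":[-2,-0.5,0],"turn":[0,0,0]},{"dp":[-4,-1,0],"turn":[0,0.4,0]},{"dp":[-4,-1,0],"turn":[0,0.4,0]}]}}

```text
clock: 15.37
eef_pos: [468.6, 219.1, 27.3]
eef_rot: [-0.746, 0.016, -0.144]
wrist_force: [-0.6, -0.7, 0.6]
finger_gap: 0.5
```

```bash
python3 fm.py
cat > bl.py <<'E'
from go import *
import sys
tag=sys.argv[1]; c=snap('top',tag)
im=c['img'].astype(np.float32)
# dots under the guard: local brightness blobs (bandpass) near expected place
g=cv2.cvtColor(c['img'],cv2.COLOR_RGB2HSV)[...,2].astype(np.float32)
b=cv2.GaussianBlur(g,(0,0),1.0)-cv2.GaussianBlur(g,(0,0),4)
W=[]
for y in(-64,14):
    e=proj(c,jig([48,y,46]))[0]; x0,y0=int(e[0])-6,int(e[1])-7
    w=b[y0:y0+15,x0:x0+13]; i=np.unravel_index(w.argmax(),w.shape)
    ww=np.clip(w-0.4*w.max(),0,None);yy,xx=np.mgrid[:15,:13];mk=(np.abs(yy-i[0])<3)&(np.abs(xx-i[1])<3);ww=ww*mk
    p=np.array([(ww*xx).sum()/ww.sum()+x0,(ww*yy).sum()/ww.sum()+y0]); q=toplane(c,p,46)[0]; W.append(q); print(p.round(1),tojig(q).round(1),'peak',w.max().round(0))
d=W[0]-W[1]; print('mid jig',tojig((W[0]+W[1])/2).round(1),'ang vs jig y',round((np.degrees(np.arctan2(d[1],d[0]))+8.5),2),'len',np.linalg.norm(d).round(1))
t=cv2.imread(f'pics/{tag}.png')[165:305,130:230];cv2.imwrite(f'pics/{tag}c.png',cv2.resize(t,None,fx=4,fy=4,interpolation=2))
E
python3 bl.py top14
```

```text
t 15.37 jig [47.  60.1 27.3] F jig [-0.7  0.5  0.6] F tool [-0.5 -0.9 -0.1] M tool [-0.31 -0.02 -0.08]
r (tool mm) [  63.  -12. -243.] F.M cos 0.54 rot [-42.73   0.94  -8.26]
[195.5 215.6] [ 33.5 -53.4  46. ] peak 34.0
[189.6 245.2] [33.  19.9 46. ] peak 51.0
mid jig [ 33.3 -16.8  46. ] ang vs jig y 0.41 len 73.3
```

View pics/top14c.png

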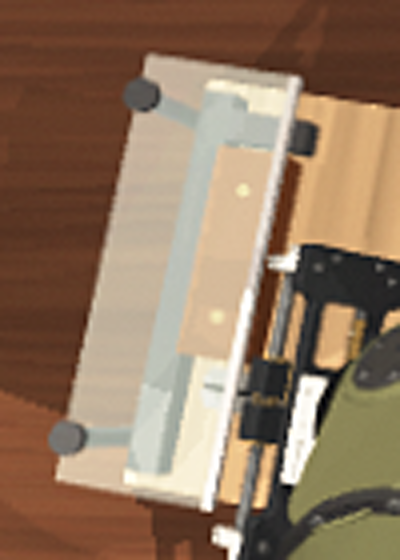

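```bash
sed -i 's/x0,y0=int(e\[0\])-6,int(e\[1\])-7/x0,y0=int(round(e[0]))-6,int(round(e[1]))-7;print(e.round(1))/; s/int(round(e\[0\]))-6/int(round(e[0]))-3/; s/:x0+13\]/:x0+7]/; s/mgrid\[:15,:13\]/mgrid[:15,:7]/' bl.py; sed -i "s/c=snap('top',tag)/c=snap('top',tag) if len(sys.argv)<3 else pickle.load(open(tag+'.pkl','rb'))/" bl.py
for t in top10 top13 top14; do echo $t; python3 bl.py $t x; done
python3 -c "
from go import *
c=pickle.load(open('top14.pkl','rb'));print([tojig(q).round(1).tolist() for q in toplane(c,[[190.75,212.25],[184.25,244.25]],46)])"
```

```text
top10
[190.7 210.5]
[193.8 217.2] [ 36.9 -49.   46. ] peak 21.0
[184.2 241.8]
[183.5 244.8] [48.3 21.4 46. ] peak 14.0
mid jig [ 42.6 -13.8  46. ] ang vs jig y -9.21 len 71.3
top13
[190.7 210.5]
[193.8 217.2] [ 36.9 -49.   46. ] peak 22.0
[184.2 241.8]
[186.9 248.3] [38.  28.3 46. ] peak 17.0
mid jig [ 37.5 -10.4  46. ] ang vs jig y -0.79 len 77.3
top14
[190.7 210.5]
[193.7 217.2] [ 37. -49.  46.] peak 22.0
[184.2 241.8]
[183.9 243.7] [47.8 18.7 46. ] peak 17.0
mid jig [ 42.4 -15.2  46. ] ang vs jig y -9.06 len 68.6
[[47.0, -59.8, 46.0], [46.7, 19.7, 46.0]]
```

```bash
python3 - <<'E'
s=open('bl.py').read()
s=s.replace("g=cv2.cvtColor(c['img'],cv2.COLOR_RGB2HSV)[...,2].astype(np.float32)","g=(im[...,1]-0.5*im[...,2])")
s=s.replace("e=proj(c,jig([48,y,46]))[0]","e=proj(c,jig([48,y+4,46]))[0]").replace("-7;print(e.round(1))","-4").replace("y0:y0+15","y0:y0+9").replace("[:15,:7]","[:9,:7]")
open('bl.py','w').write(s)
E
for t in top9 top10 top13 top14; do echo $t; python3 bl.py $t x; done
```

```text
top9
[190.1 213.3] [ 48.1 -56.9  46. ] peak 21.0
[183.5 244.8] [48.2 21.4 46. ] peak 17.0
mid jig [ 48.1 -17.8  46. ] ang vs jig y -0.08 len 78.3
top10
[190.1 213.3] [ 48.1 -57.   46. ] peak 20.0
[183.5 244.8] [48.2 21.3 46. ] peak 17.0
mid jig [ 48.1 -17.8  46. ] ang vs jig y -0.05 len 78.3
top13
[190.2 212.8] [ 48.1 -58.2  46. ] peak 20.0
[183.7 244.2] [48.1 19.9 46. ] peak 18.0
mid jig [ 48.1 -19.2  46. ] ang vs jig y 0.04 len 78.1
top14
[190.4 212.2] [ 47.9 -59.9  46. ] peak 19.0
[183.8 243.7] [48.  18.7 46. ] peak 19.0
mid jig [ 47.9 -20.6  46. ] ang vs jig y -0.12 len 78.6
```

Call:
{"name": "servo_tool", "arguments": {"commands": [{"dp":[1,0,0],"turn":[0,0,0]},{"dp":[2,0,0],"turn":[0,0,0]},{"dp":[3,0,0],"turn":[0,0,0]}]}}

```text
clock: 15.67
eef_pos: [472.1, 218.7, 27.3]
eef_rot: [-0.746, 0.016, -0.144]
wrist_force: [-0.9, -0.1, -0.6]
finger_gap: -0.0
```

```bash
python3 fm.py
```

```text
t 15.67 jig [47.  56.6 27.3] F jig [-0.3  0.8 -0.6] F tool [-0.8  0.2 -0.6] M tool [-0.33 -0.08 -0.04]
r (tool mm) [-52. 152. 123.] F.M cos 0.79 rot [-42.73   0.9   -8.25]
```

Call:
{"name": "servo_tool", "arguments": {"commands": [{"dp":[0.7,-0.3,0],"turn":[0,0,0]},{"dp":[1.3,-0.6,0],"turn":[0,0,0]}]}}

```text
clock: 15.83
eef_pos: [473.3, 218.0, 27.6]
eef_rot: [-0.746, 0.016, -0.144]
wrist_force: [-1.2, -0.4, -0.1]
finger_gap: 0.7
```

```bash
python3 fm.py
```

```text
t 15.83 jig [46.6 55.3 27.6] F jig [-0.6  1.1 -0.1] F tool [-1.1 -0.4 -0.5] M tool [-0.38 -0.06  0.1 ]
r (tool mm) [-38. 175. -38.] F.M cos 0.8 rot [-42.73   0.91  -8.25]
```

Call:
{"name": "servo_tool", "arguments": {"commands": [{"dp":[0.7,-0.2,0],"turn":[0,0,0]},{"dp":[1.4,-0.4,0],"turn":[0,0,0]},{"dp":[2,-0.5,0],"turn":[0,0,0]}]}}

```text
clock: 16.08
eef_pos: [475.3, 217.3, 27.9]
eef_rot: [-0.746, 0.016, -0.144]
wrist_force: [-1.6, 0.3, -0.7]
finger_gap: 0.2
```

```bash
python3 fm.py
```

```text
t 16.08 jig [46.2 53.2 27.9] F jig [ 0.1  1.6 -0.7] F tool [-1.6  0.6 -0.5] M tool [-0.42 -0.08  0.13]
r (tool mm) [ 10. 130. 116.] F.M cos 0.72 rot [-42.73   0.91  -8.25]
```

Call:
{"name": "servo_tool", "arguments": {"commands": [{"dp":[0.6,-0.2,0],"turn":[0,0,0]},{"dp":[1.2,-0.4,0],"turn":[0,0,0]}]}}

```text
clock: 16.25
eef_pos: [476.5, 216.8, 28.1]
eef_rot: [-0.746, 0.016, -0.144]
wrist_force: [-0.5, -0.8, -1.0]
finger_gap: 0.4
```

```bash
python3 fm.py;python3 bl.py top15
```

```text
t 16.25 jig [45.9 52.  28.1] F jig [-0.9  0.4 -1. ] F tool [-0.4  0.  -1.3] M tool [-0.42 -0.09  0.05]
r (tool mm) [-63. 305.  25.] F.M cos 0.15 rot [-42.74   0.91  -8.24]
[190.8 210.8] [ 47.5 -63.3  46. ] peak 19.0
[184.6 242.2] [46.9 14.8 46. ] peak 18.0
mid jig [ 47.2 -24.2  46. ] ang vs jig y 0.44 len 78.1
```

Call:
{"name": "servo_tool", "arguments": {"commands": [{"dp":[0.5,0,0],"turn":[0,0,0]},{"dp":[1,0,0],"turn":[0,0,0]}]}}

```text
clock: 16.47
eef_pos: [477.1, 216.8, 28.1]
eef_rot: [-0.746, 0.017, -0.143]
wrist_force: [-7.4, -1.1, 3.0]
finger_gap: 0.4
```

Call:
{"name": "servo_tool", "arguments": {"commands": [{"dp":[0.5,0,0],"turn":[0,0,0]},{"dp":[1,0,0],"turn":[0,0,0]}]}}

```text
clock: 16.63
eef_pos: [477.1, 217.0, 28.1]
eef_rot: [-0.745, 0.018, -0.141]
wrist_force: [-11.7, -2.3, 6.5]
finger_gap: -0.0
```

```bash
python3 fm.py;python3 bl.py top16
```

```text
t 16.63 jig [46.1 51.4 28.1] F jig [-4.  11.3  6.5] F tool [-11.4  -7.2   1.9] M tool [ 0.14 -0.11  1.84]
r (tool mm) [-70. 115.  12.] F.M cos 0.11 rot [-42.68   1.05  -8.1 ]
[190.9 210.4] [ 47.5 -64.3  46. ] peak 19.0
[184.5 241.9] [47.2 14.  46. ] peak 18.0
mid jig [ 47.4 -25.2  46. ] ang vs jig y 0.21 len 78.3
```

Call:
{"name": "servo_tool", "arguments": {"commands": [{"dp":[-4,0,0],"turn":[0,0,0]},{"dp":[-10,0,0],"turn":[0,0,0]},{"dp":[-12,-10,-10],"turn":[0,0,0]},{"dp":[-12,-25,-23],"turn":[0,0,0]},{"dp":[-12,-45,-42],"turn":[0,0,0]}]}}

```text
clock: 17.1
eef_pos: [455.9, 158.0, 28.2]
eef_rot: [-0.745, 0.018, -0.139]
wrist_force: [0.5, -0.4, 0.1]
finger_gap: 0.4
```

```bash
python3 -c "
from go import *
plan(jig([-40,-25,26]),tilt(40))"; python3 bl.py top17
```

```text
dp [88.4, -18.3, -17.6] turn [-7.3, -0.3, -1.1] | [455.9 158.   28.2] [ 0.5 -0.4  0.1] 0.4 t 17.1 jig [-15.4  63.6  28.2] q [-0.18  0.49  2.02  1.04  1.02 -0.78]
[190.9 210.4] [ 47.5 -64.4  46. ] peak 20.0
[184.5 241.9] [47.2 14.1 46. ] peak 18.0
mid jig [ 47.4 -25.1  46. ] ang vs jig y 0.27 len 78.5
```

Call:
{"name": "servo_tool", "arguments": {"commands": [{"dp":[10,-15,-14],"turn":[-3,0,0]},{"dp":[40,-18,-17],"turn":[-6,0,-0.5]},{"dp":[70,-18,-17.5],"turn":[-7.3,-0.3,-1.1]},{"dp":[88,-18,-17.5],"turn":[-7.3,-0.3,-1.1]},{"dp":[88,-18,-17.5],"turn":[-7.3,-0.3,-1.1]}], "grip": -0.7}}

```text
clock: 17.57
eef_pos: [542.2, 116.5, 26.3]
eef_rot: [-0.873, -0.003, -0.152]
wrist_force: [0.6, -0.2, 0.1]
finger_gap: 30.6
```

Call:
{"name": "servo_tool", "arguments": {"commands": [{"dp":[0,0,0],"turn":[0,0,0]},{"dp":[0,0,0],"turn":[0,0,0]},{"dp":[0,0,0],"turn":[0,0,0]},{"dp":[0,0,0],"turn":[0,0,0]}]}}

```text
clock: 17.9
eef_pos: [541.5, 116.6, 26.2]
eef_rot: [-0.873, -0.002, -0.152]
wrist_force: [0.4, 0.1, 0.4]
finger_gap: 57.1
```

```bash
python3 -c "
from go import *
plan(jig([15,-25,25]),tilt(40))"; python3 fm.py
```

```text
dp [-2.4, 38.6, 44.2] turn [0.0, -0.1, 0.2] | [541.5 116.6  26.2] [0.4 0.1 0.4] 57.1 t 17.9 jig [-43.7 -27.2  26.2] q [-0.18  0.57  1.79  0.86  1.01 -0.59]
t 17.9 jig [-43.7 -27.2  26.2] F jig [ 0.2 -0.4  0.4] F tool [ 0.4 -0.2  0.4] M tool [-0.32 -0.09 -0.07]
r (tool mm) [ 136. -274. -259.] F.M cos -0.69 rot [-50.02  -0.14  -8.72]
```

Call:
{"name": "servo_tool", "arguments": {"commands": [{"dp":[0,8,9],"turn":[0,0,0.2]},{"dp":[-1,17,19],"turn":[0,0,0.2]},{"dp":[-2,26,30],"turn":[0,0,0.2]},{"dp":[-2,34,39],"turn":[0,0,0.2]},{"dp":[-2,37,42.5],"turn":[0,0,0.2]}]}}

```text
clock: 18.32
eef_pos: [547.8, 174.5, 25.2]
eef_rot: [-0.873, 0.0, -0.148]
wrist_force: [0.2, 0.9, 0.9]
finger_gap: 79.8
```

```bash
python3 fm.py; python3 bl.py top18
```

```text
t 18.32 jig [ 14.6 -24.8  25.2] F jig [ 1.  -0.1  0.9] F tool [ 0.1 -0.1  1.3] M tool [-0.32 -0.02 -0.05]
r (tool mm) [  20. -242.  -12.] F.M cos -0.2 rot [-5.001e+01  3.000e-02 -8.510e+00]
[190.9 210.4] [ 47.6 -64.4  46. ] peak 19.0
[184.5 241.9] [47.2 14.  46. ] peak 18.0
mid jig [ 47.4 -25.2  46. ] ang vs jig y 0.31 len 78.4
```

Call:
{"name": "servo_tool", "arguments": {"commands": [{"dp":[0,0.8,1],"turn":[0,0,0]},{"dp":[0,1.6,2],"turn":[0,0,0]},{"dp":[0,2.2,2.7],"turn":[0,0,0]}]}}

```text
clock: 18.62
eef_pos: [548.4, 177.7, 25.3]
eef_rot: [-0.873, 0.0, -0.148]
wrist_force: [0.7, -0.1, -0.8]
finger_gap: 80.0
```

Call:
{"name": "servo_tool", "arguments": {"commands": [{"dp":[0,0.5,0.6],"turn":[0,0,0]},{"dp":[0,1,1.2],"turn":[0,0,0]}]}}

```text
clock: 18.78
eef_pos: [548.6, 178.9, 25.2]
eef_rot: [-0.873, 0.001, -0.149]
wrist_force: [-2.0, -2.7, 0.9]
finger_gap: 79.8
```

Call:
{"name": "servo_tool", "arguments": {"commands": [{"dp":[0,0.5,0.6],"turn":[0,0,0]},{"dp":[0,1,1.2],"turn":[0,0,0]}]}}

```text
clock: 18.95
eef_pos: [548.8, 179.7, 25.0]
eef_rot: [-0.874, 0.001, -0.149]
wrist_force: [-5.7, -13.9, 4.4]
finger_gap: 80.0
```

```bash
python3 fm.py; python3 bl.py top19
```

```text
t 18.95 jig [ 19.8 -25.1  25. ] F jig [-14.6   3.6   4.4] F tool [ -3.6 -12.8  -8.3] M tool [-1.78 -0.12  0.68]
r (tool mm) [-39.  70. -91.] F.M cos 0.08 rot [-5.008e+01  3.000e-02 -8.550e+00]
[190.9 210.4] [ 47.7 -64.5  46. ] peak 18.0
[184.2 241.9] [48.  14.2 46. ] peak 18.0
mid jig [ 47.8 -25.2  46. ] ang vs jig y -0.23 len 78.7
```

Call:
{"name": "servo_tool", "arguments": {"commands": [{"dp":[0,0.6,0.8],"turn":[0,0,0]},{"dp":[0,1,1.4],"turn":[0,0,0]},{"dp":[0,1,1.4],"turn":[0,0,0]}]}}

```text
clock: 19.25
eef_pos: [548.9, 179.9, 25.0]
eef_rot: [-0.876, 0.001, -0.15]
wrist_force: [-7.6, -16.5, 6.4]
finger_gap: 80.2
```

```bash
python3 fm.py; python3 bl.py top20
```

```text
t 19.25 jig [ 20.  -25.1  25. ] F jig [-17.5   5.    6.4] F tool [ -5.  -16.1  -9.3] M tool [-2.04 -0.08  1.02]
r (tool mm) [-46.  65. -87.] F.M cos 0.05 rot [-5.018e+01  3.000e-02 -8.580e+00]
[190.9 210.4] [ 47.7 -64.5  46. ] peak 18.0
[184.2 241.9] [47.9 14.1 46. ] peak 18.0
mid jig [ 47.8 -25.2  46. ] ang vs jig y -0.19 len 78.6
```

Call:
{"name": "servo_tool", "arguments": {"commands": [{"dp":[0,-1.5,-1.8],"turn":[0,-0.4,0.3]},{"dp":[0,-1.5,-1.8],"turn":[0,-0.4,0.3]},{"dp":[0,-0.7,-0.8],"turn":[0,-0.4,0.3]},{"dp":[0,0,0],"turn":[0,-0.4,0.3]}]}}

```text
clock: 19.63
eef_pos: [549.1, 179.5, 24.9]
eef_rot: [-0.877, -0.0, -0.142]
wrist_force: [-4.3, -14.7, 4.4]
finger_gap: 80.2
```

```bash
python3 fm.py; python3 bl.py top21
```

```text
t 19.63 jig [ 19.7 -25.4  24.9] F jig [-15.2   2.    4.4] F tool [ -2.1 -13.1  -8.8] M tool [-1.97  0.12  0.02]
r (tool mm) [   3.   69. -103.] F.M cos 0.08 rot [-5.022e+01 -2.000e-02 -8.130e+00]
[190.9 210.3] [ 47.7 -64.5  46. ] peak 19.0
[184.2 241.9] [48.  14.2 46. ] peak 18.0
mid jig [ 47.8 -25.2  46. ] ang vs jig y -0.21 len 78.6
```

Call:
{"name": "servo_tool", "arguments": {"commands": [{"dp":[0,0.7,1.2],"turn":[0,0,0]},{"dp":[0,1.2,2],"turn":[0,0,0]},{"dp":[0,1.2,2],"turn":[0,0,0]}]}}

```text
clock: 19.93
eef_pos: [549.4, 180.0, 24.9]
eef_rot: [-0.879, -0.001, -0.143]
wrist_force: [-10.9, -25.4, 8.0]
finger_gap: 79.8
```

```bash
python3 fm.py; python3 bl.py top22
```

```text
t 19.93 jig [ 20.2 -25.6  24.9] F jig [-26.8   7.    8. ] F tool [ -7.2 -23.2 -15.5] M tool [-3.07  0.14  0.89]
r (tool mm) [-22.  65. -87.] F.M cos 0.06 rot [-5.039e+01 -5.000e-02 -8.190e+00]
[190.9 210.4] [ 47.7 -64.4  46. ] peak 19.0
[184.2 241.9] [48.  14.1 46. ] peak 18.0
mid jig [ 47.8 -25.1  46. ] ang vs jig y -0.19 len 78.6
```

Call:
{"name": "servo_tool", "arguments": {"commands": [{"dp":[0,-2,-2.4],"turn":[0,0,0]},{"dp":[0,-8,-9.5],"turn":[0,0,0]},{"dp":[0,-18,-21],"turn":[0,0,0]},{"dp":[0,-28,-33],"turn":[0,0,0]},{"dp":[0,-40,-47],"turn":[0,0,0]}]}}

```text
clock: 20.4
eef_pos: [540.3, 118.6, 25.7]
eef_rot: [-0.879, -0.001, -0.142]
wrist_force: [0.4, 0.3, 0.6]
finger_gap: 80.0
```

```bash
python3 bl.py top23;python3 -c "
from go import *
plan(jig([-43,70,35]),tilt(47))"
```

```text
[190.9 210.4] [ 47.6 -64.3  46. ] peak 20.0
[184.2 241.9] [48.  14.2 46. ] peak 18.0
mid jig [ 47.8 -25.1  46. ] ang vs jig y -0.29 len 78.4
dp [-96.1, -6.0, 7.5] turn [7.4, 0.2, -0.1] | [540.3 115.9  25.7] [-0.8 -3.1  0.1] 80.2 t 20.45 jig [-44.5 -26.1  25.7] q [-0.18  0.57  1.78  0.85  1.01 -0.58]
```

Call:
{"name": "servo_tool", "arguments": {"commands": [{"dp":[-20,-1,2],"turn":[2,0,0]},{"dp":[-45,-3,4],"turn":[4,0,0]},{"dp":[-70,-4,6],"turn":[6,0,0]},{"dp":[-96,-6,7.5],"turn":[7.4,0.2,0]},{"dp":[-96,-6,7.5],"turn":[7.4,0.2,0]}], "grip": 1}}

```text
clock: 20.87
eef_pos: [441.7, 132.4, 34.6]
eef_rot: [-0.748, 0.005, -0.146]
wrist_force: [-0.2, 0.4, -0.2]
finger_gap: 49.8
```

Call:
{"name": "servo_tool", "arguments": {"commands": [{"dp":[0,0,0],"turn":[0,0,0]},{"dp":[0,0,0],"turn":[0,0,0]},{"dp":[0,0,0],"turn":[0,0,0]},{"dp":[0,0,0],"turn":[0,0,0]},{"dp":[0,0,0],"turn":[0,0,0]}]}}

```text
clock: 21.28
eef_pos: [442.2, 132.4, 34.6]
eef_rot: [-0.748, 0.005, -0.146]
wrist_force: [0.0, 0.1, 0.7]
finger_gap: 16.8
```

```bash
python3 bl.py top24;python3 -c "
from go import *
snap('side','side24')
plan(jig([20,66,28]),tilt(47));plan(jig([49,66,27]),tilt(47))
s=cv2.imread('pics/side24.png')[110:210,170:310]
cv2.imwrite('pics/c24.png',cv2.resize(s,None,fx=5,fy=5,interpolation=2))"
```

```text
[190.9 210.4] [ 47.7 -64.4  46. ] peak 19.0
[184.2 241.9] [48.  14.2 46. ] peak 18.0
mid jig [ 47.8 -25.1  46. ] ang vs jig y -0.23 len 78.6
dp [7.8, 50.4, 37.9] turn [-0.1, -0.1, -0.3] | [441.9 132.4  34.5] [ 0.6  0.8 -0.2] 8.7 t 21.38 jig [-42.7  73.7  34.5] q [-0.24  0.45  2.06  1.01  1.04 -0.81]
dp [7.9, 72.3, 56.9] turn [-0.1, -0.1, -0.3] | [441.9 132.4  34.5] [ 0.6  0.8 -0.2] 8.7 t 21.38 jig [-42.7  73.7  34.5] q [-0.24  0.45  2.06  1.01  1.04 -0.81]
```

View pics/c24.png

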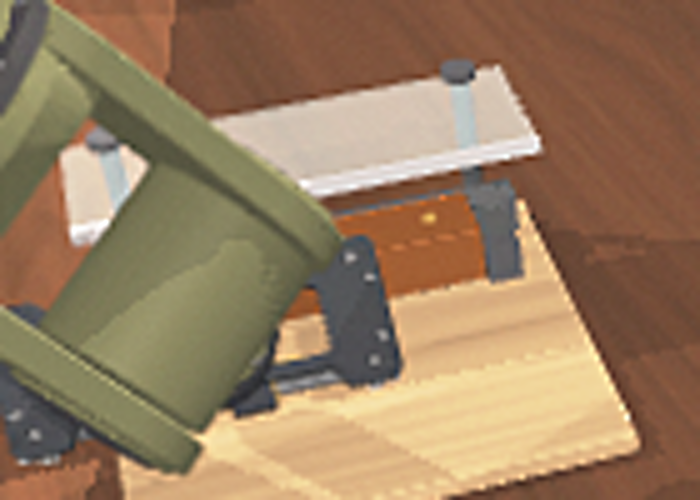

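View pics/top24c.png

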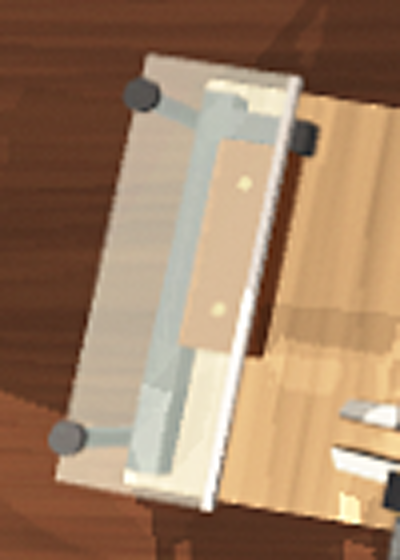

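Call:
{"name": "servo_tool", "arguments": {"commands": [{"dp":[0,11,8],"turn":[0,0,0]},{"dp":[0,24,18],"turn":[0,0,0]},{"dp":[0,37,28],"turn":[0,0,0]},{"dp":[0,50,38],"turn":[0,0,0]},{"dp":[0,60,46],"turn":[0,0,0]}]}}

```text
clock: 21.8
eef_pos: [453.0, 207.9, 27.3]
eef_rot: [-0.748, 0.005, -0.146]
wrist_force: [-0.5, -0.8, -0.3]
finger_gap: 0.6
```

```bash
python3 -c "
from go import *
plan(jig([49,66,27]),tilt(47))"
```

```text
dp [7.9, 11.5, 10.3] turn [-0.1, -0.1, -0.3] | [453.  207.9  27.3] [-0.5 -0.8 -0.3] 0.6 t 21.8 jig [33.6 73.9 27.3] q [-0.06  0.48  2.04  1.12  0.94 -0.76]
```

Call:
{"name": "servo_tool", "arguments": {"commands": [{"dp":[0,5,4.5],"turn":[0,0,0]},{"dp":[0,11,10],"turn":[0,0,-0.3]},{"dp":[5,11.5,10],"turn":[0,0,-0.3]},{"dp":[10,11.5,10],"turn":[0,0,-0.3]},{"dp":[15,11.5,10],"turn":[0,0,-0.3]}]}}

```text
clock: 22.22
eef_pos: [470.8, 220.3, 26.9]
eef_rot: [-0.748, 0.001, -0.15]
wrist_force: [-0.5, -0.7, 0.2]
finger_gap: 0.3
```

```bash
python3 fm.py
```

```text
t 22.22 jig [48.5 58.1 26.9] F jig [-0.8  0.4  0.2] F tool [-0.4 -0.7 -0.4] M tool [-0.34 -0.11 -0.02]
r (tool mm) [ -34.  150. -262.] F.M cos 0.68 rot [-42.87   0.07  -8.6 ]
```

Call:
{"name": "servo_tool", "arguments": {"commands": [{"dp":[1.5,0,0],"turn":[0,0,0]},{"dp":[3,0,0],"turn":[0,0,0]},{"dp":[4,0,0],"turn":[0,0,0]}]}}

```text
clock: 22.47
eef_pos: [475.1, 219.3, 26.8]
eef_rot: [-0.748, 0.001, -0.151]
wrist_force: [-0.9, -0.3, -0.1]
finger_gap: 0.2
```

```bash
python3 fm.py
```

```text
t 22.47 jig [48.1 53.7 26.8] F jig [-0.4  0.8 -0.1] F tool [-0.8 -0.2 -0.4] M tool [-0.29 -0.1  -0.03]
r (tool mm) [-38.  98.  24.] F.M cos 0.95 rot [-42.87   0.07  -8.64]
```

Call:
{"name": "servo_tool", "arguments": {"commands": [{"dp":[0.7,0,0],"turn":[0,0,0]},{"dp":[1.4,0,0],"turn":[0,0,0]}]}}

```text
clock: 22.63
eef_pos: [476.5, 218.9, 26.8]
eef_rot: [-0.748, 0.001, -0.151]
wrist_force: [0.3, 0.2, 0.1]
finger_gap: 0.5
```

Call:
{"name": "servo_tool", "arguments": {"commands": [{"dp":[0.6,0,0],"turn":[0,0,0]},{"dp":[1.2,0,0],"turn":[0,0,0]}]}}

```text
clock: 22.8
eef_pos: [477.7, 218.7, 26.8]
eef_rot: [-0.748, 0.001, -0.151]
wrist_force: [-2.4, -0.8, -0.2]
finger_gap: 0.5
```

```bash
python3 fm.py
```

```text
t 22.8 jig [47.8 51.1 26.8] F jig [-1.1  2.2 -0.2] F tool [-2.2 -0.7 -0.9] M tool [-0.35 -0.06  0.21]
r (tool mm) [-32. 124. -18.] F.M cos 0.63 rot [-42.87   0.08  -8.65]
```

Call:
{"name": "servo_tool", "arguments": {"commands": [{"dp":[0.6,0,0],"turn":[0,0,0]},{"dp":[1.2,0,0],"turn":[0,0,0]}]}}

```text
clock: 22.97
eef_pos: [477.7, 218.7, 26.7]
eef_rot: [-0.748, 0.003, -0.149]
wrist_force: [-13.4, -4.9, 8.4]
finger_gap: 0.1
```

Call:
{"name": "servo_tool", "arguments": {"commands": [{"dp":[0.6,0,0],"turn":[0,0,0]},{"dp":[1.2,0,0],"turn":[0,0,0]}]}}

```text
clock: 23.13
eef_pos: [477.7, 218.8, 26.6]
eef_rot: [-0.747, 0.005, -0.147]
wrist_force: [-13.5, -5.0, 9.5]
finger_gap: 0.5
```

```bash
python3 fm.py; python3 bl.py top25
```

```text
t 23.13 jig [48.  51.1 26.6] F jig [-6.9 12.6  9.5] F tool [-12.7 -11.5   2.3] M tool [-0.05 -0.05  2.13]
r (tool mm) [-82.  90.  -0.] F.M cos 0.16 rot [-42.82   0.3   -8.43]
[190.9 210.4] [ 47.6 -64.4  46. ] peak 19.0
[184.2 241.8] [48.  13.9 46. ] peak 19.0
mid jig [ 47.8 -25.2  46. ] ang vs jig y -0.23 len 78.3
```

Call:
{"name": "servo_tool", "arguments": {"commands": [{"dp":[1,0,0],"turn":[0,0,0]},{"dp":[1.9,0,0],"turn":[0,0,0]},{"dp":[1.9,0,0],"turn":[0,0,0]}]}}

```text
clock: 23.43
eef_pos: [477.6, 218.9, 26.4]
eef_rot: [-0.746, 0.008, -0.144]
wrist_force: [-15.6, -5.4, 9.8]
finger_gap: 0.4
```

```bash
python3 fm.py
```

```text
t 23.43 jig [48.1 51.1 26.4] F jig [-7.7 14.6  9.8] F tool [-14.7 -12.2   1.9] M tool [ 0.03 -0.08  2.35]
r (tool mm) [-77.  94.   4.] F.M cos 0.11 rot [-42.77   0.49  -8.25]
```

Call:
{"name": "servo_tool", "arguments": {"commands": [{"dp":[-3,0,0],"turn":[0,0,0]},{"dp":[-9,0,0],"turn":[0,0,0]},{"dp":[-12,-8,-7.5],"turn":[0,0,0]},{"dp":[-12,-22,-20],"turn":[0,0,0]},{"dp":[-12,-42,-39],"turn":[0,0,0]}]}}

```text
clock: 23.85
eef_pos: [456.8, 163.7, 26.6]
eef_rot: [-0.746, 0.008, -0.142]
wrist_force: [0.2, -1.2, -0.7]
finger_gap: 1.0
```

```bash
python3 fm.py; python3 bl.py top26;python3 -c "
from go import *
plan(jig([-90,10,120]),tilt(40));plan(jig([-190,10,200]),tilt(20))"
```

```text
t 23.85 jig [-9.6 63.6 26.6] F jig [-1.1 -0.4 -0.7] F tool [ 0.4 -0.4 -1.2] M tool [-0.35 -0.06 -0.07]
r (tool mm) [-27. 253. -86.] F.M cos -0.07 rot [-42.76   0.47  -8.14]
[190.9 210.4] [ 47.7 -64.4  46. ] peak 19.0
[184.2 241.8] [48.1 14.1 46. ] peak 18.0
mid jig [ 47.9 -25.2  46. ] ang vs jig y -0.31 len 78.4
dp [52.0, -120.3, 16.9] turn [-7.2, -0.2, -0.5] | [456.7 159.9  26.3] [-0.2 -0.7  0.8] 0.3 t 23.9 jig [-13.4  63.1  26.3] q [-0.17  0.49  2.02  1.05  1.01 -0.79]
dp [51.0, -248.0, 7.6] turn [-27.2, -0.1, -0.5] | [456.7 159.9  26.3] [-0.2 -0.7  0.8] 0.3 t 23.9 jig [-13.4  63.1  26.3] q [-0.17  0.49  2.02  1.05  1.01 -0.79]
```

```bash
python3 -c "
from go import *
plan(jig([-30,-45,26]),tilt(40))"
```

```text
dp [108.0, -12.9, -11.2] turn [-7.2, -0.2, -0.5] | [456.7 159.9  26.3] [-0.2 -0.7  0.8] 0.3 t 23.9 jig [-13.4  63.1  26.3] q [-0.17  0.49  2.02  1.05  1.01 -0.79]
```

Call:
{"name": "servo_tool", "arguments": {"commands": [{"dp":[0,-13,-11],"turn":[-2,0,0]},{"dp":[30,-13,-11],"turn":[-5,0,-0.3]},{"dp":[65,-13,-11],"turn":[-7.2,-0.2,-0.5]},{"dp":[95,-13,-11],"turn":[-7.2,-0.2,-0.5]},{"dp":[108,-13,-11],"turn":[-7.2,-0.2,-0.5]}]}}

```text
clock: 24.32
eef_pos: [564.1, 126.3, 27.0]
eef_rot: [-0.873, -0.004, -0.149]
wrist_force: [-0.8, -0.4, -0.6]
finger_gap: 0.7
```

```bash
python3 -c "
from go import *
plan(jig([14,-45,25]),tilt(40))"
```

```text
dp [-3.1, 30.2, 33.0] turn [0.0, 0.1, 0.2] | [564.1 126.3  27. ] [-0.8 -0.4 -0.6] 0.7 t 24.32 jig [-30.7 -48.1  27. ] q [-0.15  0.6   1.72  0.86  1.02 -0.55]
```

Call:
{"name": "servo_tool", "arguments": {"commands": [{"dp":[0,8,9],"turn":[0,0,0]},{"dp":[0,17,18.5],"turn":[0,0,0]},{"dp":[-1,25,27.5],"turn":[0,0,0.2]},{"dp":[-2,30,33],"turn":[0,0,0.2]},{"dp":[-2,30,33],"turn":[0,0,0.2]}]}}

```text
clock: 24.73
eef_pos: [567.7, 172.6, 25.1]
eef_rot: [-0.873, -0.0, -0.144]
wrist_force: [-0.5, 0.8, 0.3]
finger_gap: 0.2
```

Call:
{"name": "servo_tool", "arguments": {"commands": [{"dp":[0,0.8,1],"turn":[0,0,0]},{"dp":[0,1.6,2],"turn":[0,0,0]},{"dp":[0,2.1,2.6],"turn":[0,0,0]}]}}

```text
clock: 24.98
eef_pos: [567.9, 175.9, 25.1]
eef_rot: [-0.874, -0.0, -0.144]
wrist_force: [-2.3, -1.6, 0.8]
finger_gap: 0.3
```

Call:
{"name": "servo_tool", "arguments": {"commands": [{"dp":[0,0.5,0.6],"turn":[0,0,0]},{"dp":[0,1,1.2],"turn":[0,0,0]}]}}

```text
clock: 25.15
eef_pos: [567.9, 176.7, 25.0]
eef_rot: [-0.874, -0.0, -0.144]
wrist_force: [-6.2, -11.5, 3.1]
finger_gap: 0.3
```

```bash
python3 fm.py
```

```text
t 25.15 jig [ 19.7 -44.4  25. ] F jig [-12.3   4.5   3.1] F tool [ -4.5 -10.2  -7.5] M tool [-1.62 -0.09  0.77]
r (tool mm) [-48.  86. -89.] F.M cos 0.1 rot [-50.1   -0.    -8.27]
```

Call:
{"name": "servo_tool", "arguments": {"commands": [{"dp":[0,0.7,1.1],"turn":[0,0,0]},{"dp":[0,1.2,1.8],"turn":[0,0,0]}]}}

```text
clock: 25.32
eef_pos: [568.0, 177.1, 24.9]
eef_rot: [-0.876, -0.0, -0.145]
wrist_force: [-10.7, -22.7, 6.6]
finger_gap: 0.4
```

```bash
python3 fm.py
```

```text
t 25.32 jig [ 20.1 -44.5  24.9] F jig [-24.1   7.2   6.6] F tool [ -7.3 -20.4 -14.3] M tool [-2.82 -0.11  1.37]
r (tool mm) [-44.  75. -84.] F.M cos 0.04 rot [-50.21  -0.    -8.31]
```

Call:
{"name": "servo_tool", "arguments": {"commands": [{"dp":[0,-2,-2.4],"turn":[0,0,0]},{"dp":[0,-10,-12],"turn":[0,0,0]},{"dp":[0,-22,-26],"turn":[0,0,0]},{"dp":[0,-38,-45],"turn":[0,0,0]},{"dp":[0,-55,-65],"turn":[0,0,0]}]}}

```text
clock: 25.73
eef_pos: [555.3, 91.7, 25.7]
eef_rot: [-0.876, -0.0, -0.144]
wrist_force: [-0.0, 0.4, 0.2]
finger_gap: 0.5
```

```bash
python3 -c "
from go import *
plan(jig([-120,-10,150]),tilt(30));plan(jig([-260,-10,230]),tilt(10))"; python3 bl.py top27
```

```text
dp [-34.7, -129.8, 38.4] turn [-9.8, 0.2, -0.1] | [555.3  91.7  25.7] [-0.   0.4  0.2] 0.5 t 25.73 jig [-66.3 -44.5  25.7] q [-0.22  0.6   1.73  0.83  1.05 -0.59]
dp [-35.2, -280.9, -17.9] turn [-29.8, 0.2, -0.1] | [555.3  91.7  25.7] [-0.   0.4  0.2] 0.5 t 25.73 jig [-66.3 -44.5  25.7] q [-0.22  0.6   1.73  0.83  1.05 -0.59]
[190.9 210.3] [ 47.7 -64.6  46. ] peak 18.0
[184.1 241.9] [48.3 14.2 46. ] peak 19.0
mid jig [ 48.  -25.2  46. ] ang vs jig y -0.4 len 78.8
```

Call:
{"name": "servo_tool", "arguments": {"commands": [{"dp":[0,-30,0],"turn":[0,0,0]},{"dp":[0,-70,0],"turn":[-3,0,0]},{"dp":[0,-110,0],"turn":[-8,0,0]},{"dp":[0,-150,-10],"turn":[-15,0,0]},{"dp":[0,-190,-20],"turn":[-22,0,0]}]}}

```text
clock: 26.2
eef_pos: [534.8, -50.6, 161.0]
eef_rot: [-1.267, -0.002, -0.15]
wrist_force: [0.6, -0.1, -1.2]
finger_gap: 0.6
```

Call:
{"name": "servo_tool", "arguments": {"commands": [{"dp":[0,-30,-35],"turn":[0,0,0]},{"dp":[0,-50,-75],"turn":[0,0,0]},{"dp":[0,-60,-115],"turn":[0,0,0]},{"dp":[0,-60,-155],"turn":[0,0,0]},{"dp":[0,-60,-190],"turn":[0,0,0]}]}}

```text
clock: 26.62
eef_pos: [504.5, -248.9, 162.6]
eef_rot: [-1.268, -0.004, -0.151]
wrist_force: [1.6, 0.3, 0.6]
finger_gap: 0.6
```

```bash
python3 fm.py; python3 bl.py top28; python3 -c "
from go import *
snap('side','side28')
s=cv2.imread('pics/side28.png')[110:220,170:310]
cv2.imwrite('pics/c28.png',cv2.resize(s,None,fx=5,fy=5,interpolation=2))"
```

```text
t 26.62 jig [-410.7  -44.6  162.6] F jig [ 0.6 -1.5  0.6] F tool [ 1.5 -0.4  0.7] M tool [-0.15 -0.02 -0.09]
r (tool mm) [ 15.  11. -28.] F.M cos -0.94 rot [-72.65  -0.23  -8.64]
[190.9 210.4] [ 47.7 -64.4  46. ] peak 20.0
[184.1 241.8] [48.2 14.1 46. ] peak 18.0
mid jig [ 47.9 -25.2  46. ] ang vs jig y -0.37 len 78.5
```

View pics/c28.png

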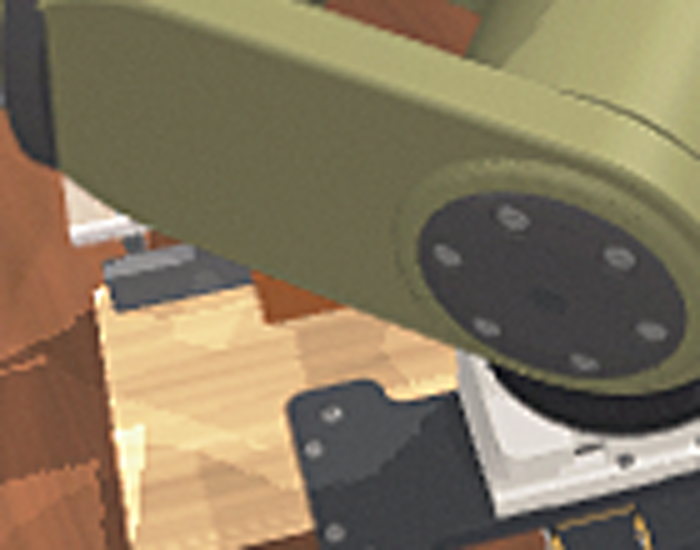

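View pics/top28.png

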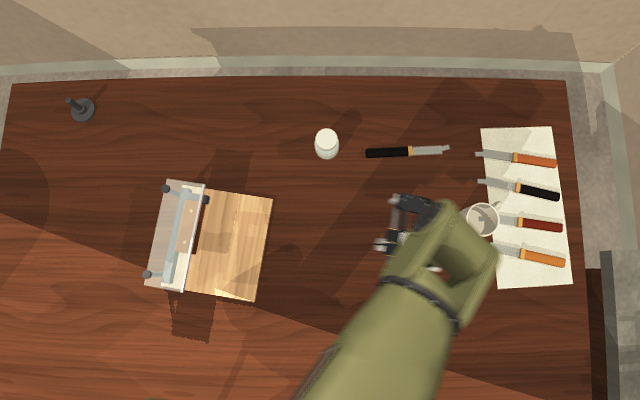

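Call:
{"name": "servo_tool", "arguments": {"commands": [{"dp":[-30,-20,0],"turn":[0,0,0]},{"dp":[-65,-40,0],"turn":[0,0,0]},{"dp":[-100,-50,0],"turn":[0,0,0]},{"dp":[-135,-50,0],"turn":[0,0,0]},{"dp":[-160,-50,0],"turn":[0,0,0]}]}}

```text
clock: 27.13
eef_pos: [340.5, -240.4, 208.1]
eef_rot: [-1.267, -0.0, -0.156]
wrist_force: [0.2, -0.5, 0.5]
finger_gap: 0.6
```

```bash
python3 fm.py; python3 bl.py top29; python3 -c "
from go import *
snap('side','side29')
s=cv2.imread('pics/side29.png')[110:220,170:310]
cv2.imwrite('pics/c29.png',cv2.resize(s,None,fx=5,fy=5,interpolation=2))"
```

```text
t 27.13 jig [-426.5  118.9  208.1] F jig [-0.5 -0.3  0.5] F tool [ 0.3 -0.6 -0.3] M tool [-0.14 -0.03 -0.09]
r (tool mm) [  80.  137. -165.] F.M cos 0.04 rot [-7.259e+01 -1.000e-02 -8.940e+00]
[190.9 210.4] [ 47.7 -64.4  46. ] peak 19.0
[184.2 241.8] [48.1 14.  46. ] peak 18.0
mid jig [ 47.9 -25.2  46. ] ang vs jig y -0.3 len 78.4
```

View pics/c29.png

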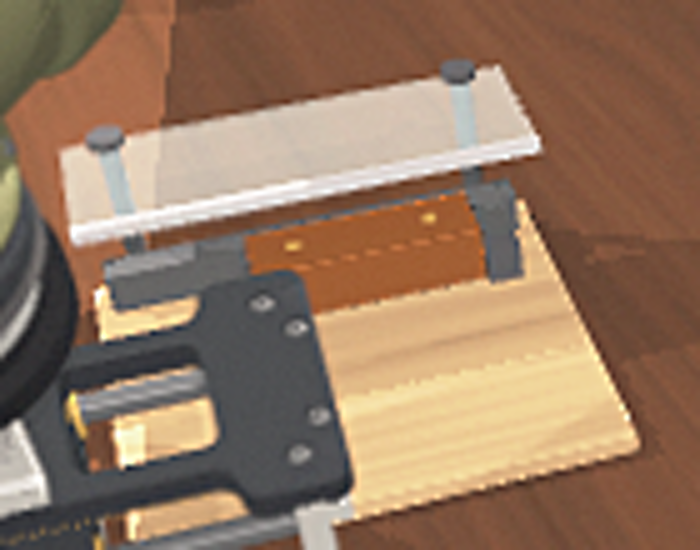

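View pics/top29c.png

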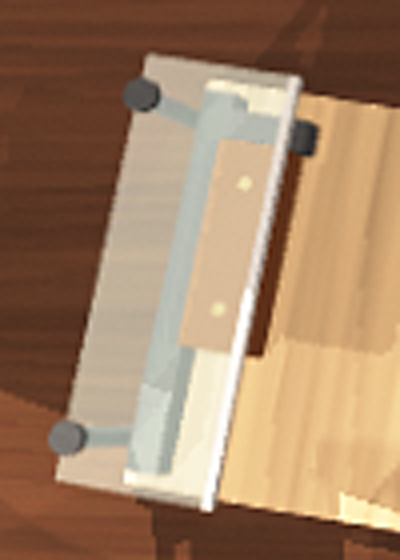

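```bash
python3 -c "
from go import *
c=pickle.load(open('side29.pkl','rb'))
im=c['img'].astype(np.float32);g=im[...,1]-.5*im[...,2];W=[]
for e in((228.6,159),(255.8,153.4)):
    x0,y0=int(e[0])-4,int(e[1])-3;w=g[y0:y0+8,x0:x0+10]
    w=np.clip(w-np.median(w)-0.4*(w.max()-np.median(w)),0,None);yy,xx=np.mgrid[:8,:10]
    p=np.array([(w*xx).sum()/w.sum()+x0,(w*yy).sum()/w.sum()+y0]);q=toplane(c,p,46)[0];W.append(q);print(p.round(2),tojig(q).round(1))
d=W[1]-W[0];print(np.degrees(np.arctan2(d[1],d[0]))+8.5,tojig((W[0]+W[1])/2))
"
```

```text
[227.99 158.95] [46.4 14.3 46. ]
[255.53 153.02] [ 47.2 -65.2  46. ]
0.6237294349531055 [ 46.79919959 -25.44942217  46.        ]
```

```bash
python3 -c "
from cell import manip
print(manip.sign_off())"
```

```text
the job is handed in; nothing more can be done
None
```

I laid the long blank flat on the open part of the deck, pushed it square under the guard to the fence, and then pushed it endways to the stop. I pressed it home by feel, let go, and handed the job in with the arm clear, at about 27 s of the 72 s allowed.

**Pressing:** the final presses reached about 27 N on the fence and 15 N on the end stop, with no further movement. A last press near the stop end reached 24 N. It met resistance at the same depth (about 0.3 mm) as the two-finger press, so the long side is flush by feel.

**First end push:** the blank rubbed and the force rose to about 19 N before it reached the stop. I backed off, changed the push direction and it then slid at about 1 N. That drew it about 1 mm off the fence, so I pressed both sides again.

**Final position:** the top camera puts the blank's centre at jig (47.9, -25.2) mm; the seated position is (48, -25). The side camera reads (46.8, -25.4), within the 2 mm calibration. Neither view shows a gap at the fence or the stop.

**Checks that disagreed:**
- **Squareness:** the top camera read -0.3° and the side camera +0.6°. I put this down to pixel noise and relied on the press test.
- **Guard:** there was no unexplained force while the gripper was under the lip, but one force reading during the rubbing could not fully rule out a light touch.

The last full top view, before I drew the arm back, shows the jar, mug and knife where they were. The short blank was hidden by the arm there; an earlier side picture, after the first fence push, shows it unmoved.

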